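# Open the test kiln onto its lid rest and load the blue test tile

### The job

Get the little test kiln ready for a firing: lift its lid by its wooden handle and bring it right back until it bears lightly on the rubber buffer of the lid rest, without forcing it against the buffer, flinging it or letting it fall. Leave it resting there, then stand the blue-glazed test tile upright in the middle of the shelf inside the kiln, set down gently. Leave the other two tiles and the jars, pot, bowl and calliper where they are.

Things in the scene. Friction and masses are not known exactly. Their poses are not given: they have to be found in the camera images.
- kiln: Bench test kiln, fixed: steel case 140 mm deep (x) by 190 wide (y), control box on its right side out to y = -144 mm. Origin: centre of its underside; x points from its front (handle side) to its back, z up. Rim at 115 mm; the chamber in it is 96 mm (x) by 146 (y), walls 22 thick. The closed lid covers it up to 149 mm.
- kiln_lid (a joint): Hinge angle of the kiln lid in rad: 0 closed, growing as its front edge swings up and back. The lid stays where it is left. It ends on the buffer of the lid rest somewhere between 1.65 and 2.0 rad; the buffer is on a screw set differently each time, so the stop must be felt or seen. At the stop 1 N of push on the handle makes about 4 N on the buffer, which gives 1 mm per 10 N.
- lid_grip (a point): Middle of the lid's bow handle: a wooden bar 14 mm thick and 83 mm long, level along the kiln's y, free to turn on a rod between two steel posts, its axis 42 mm in front of the lid's front edge (34 mm of free gap behind it). Lid closed: at x -114, y 0, z 132 mm in the kiln's frame. It swings with the lid and stands above the lid's edge when the lid is upright.
- lid_hinge (a point): Point on the lid's hinge axis, mid-width: x 74, y 0, z 115 mm in the kiln's frame; the axis runs along the kiln's y. lid_grip swings round it at 189 mm. The lid is 140 x 190 x 32 mm, 0.35 to 0.7 kg; the hinge is stiff (about 0.4 N m of friction), and raising the lid takes 3 to 6 N at the handle.
- lid_rest: Lid rest: steel bracket behind the kiln, reaching 156 mm behind the kiln's centre and 180 mm high, with a black rubber buffer 20 mm in diameter on an adjusting screw, pointing forward, 45 mm above the hinge axis and 37 to 54 mm behind it. Origin and axes are those of the kiln. More than 40 N on it strains it.
- kiln_shelf (a point): Middle of the top face of the kiln shelf (flat, 90 x 138 mm) on the floor of the chamber, 60 mm above the kiln's underside and 55 mm below the rim; axes are those of the kiln.
- ware_board: Plywood ware board fixed on the worktop, 105 x 300 x 16 mm, long side along its y, origin at the centre of its underside. The three test tiles stand on it in a row about 100 mm apart, in any order.
- tile_blue: L-shaped test tile with BLUE glaze, 35 g: foot 34 mm wide (x), 45 long (y -23 to 22), 5 thick; at its +y end an upright plate 34 wide (x), 5 thick (y 17 to 22), 50 tall. Origin: middle of the foot's underside, z up. The glazed face looks to its +y. Pinch the upright across its 34 mm width, at x 0, y 19 mm.
- tile_red: Test tile of the same shape with a red-brown glazed face; leave it.
- tile_black: Test tile of the same shape with a nearly black glazed face; leave it.
- glaze_jar_a: Round glaze sample jar with a cream body and white lid, 56 mm in diameter, 68 mm tall; bystander, origin under its centre.
- glaze_jar_b: Round glaze sample jar with a blue body and white lid, 56 mm in diameter, 68 mm tall; bystander, origin under its centre.
- white_pot: White round pot, 73 mm wide, 96 mm tall, right behind the kiln's control box; bystander, origin under its centre.
- black_bowl: Small black bowl, 69 mm wide, 38 mm tall, to the right; bystander, origin under its centre.
- calliper: Flat steel outside calliper, 80 x 151 x 6 mm, lying on the right; bystander, origin under its centre.
Mind the look-alikes: they are no part of the job. What is shaped like the tile_blue but turquoise or yellow is not meant.

How it is judged:
By the outcome, as a careful person would: the job done as asked, in the order asked, and still so for the second after the job is handed in, with the robot touching nothing.
It also fails if it takes over 72 s, if anything falls off the work surface, if the arm or the gripper's body presses on something with over 40 N, if the wrist force passes 120 N, or if a joint passes its speed limit or range.

### The arm

A 6-joint arm with a two-finger parallel gripper is mounted at the origin on a cart in front of the work surface, level with it; the furniture and walls round the work are solid. World frame = base frame: x ahead of the robot, y to its left, z up, the work surface at z = 0. Lengths are in m, angles in degrees, forces in N, time in s.
With the tool pointing down it reaches from about 0.4 to 0.825 m from the base axis. Payload 7 kg.
Tool frame: the origin (TCP) lies midway between the tips of the shut fingers; the grasp point (between the pads) lies 19 mm behind it; x points along the fingers, z is the direction in which the jaws open and shut, and the axes are right-handed (so a half turn about x gives the same grasp; the last joint's range is limited). The gripper opens to 88 mm and grips with 3 to 60 N. Pads are 19 mm wide; open, the fingers measure 130 mm over their backs; the gripper's body (78 mm by 193 mm) begins 47 mm behind the grasp point.
Start: joints at [-51.962, 20.546, 0.682, 0, -70.136, -16.507], TCP at [0.248, -0.628, 0.227] pointing down, gripper open.
Joint ranges: [-176.03, 176.03], [-82.01, 121.73], [-58.28, 71.71], [-173.87, 95.51], [-174.79, -0.11], [-173.66, 173.66]. Speed limits (degrees/s): [136.94, 136.94, 172.46, 180, 180, 180].

### API

Orientations are given as [roll, pitch, yaw] about the fixed x, y, z axes, in that order (R = Rz(yaw) Ry(pitch) Rx(roll)).
In Python, from plant import get_state, capture, close_job gives the robot as it stands.
- The arm moves only by the tool play_rows, never from a script. Its argument "series" is one flat list of numbers, 4 for each row, row after row: the shift along the tool's x, y, z in m, then the turn about the tool's x in rad. In form: [tx, ty, tz, spin, tx, ty, tz, spin, ...]. A call has exactly 5 rows; each row shifts and turns the commanded pose from where the row before left it, along the tool's axes as they then stand; what a row does not reach is not made up. A row lasts 1/12 s, in which the tool goes at most 41.7 mm and 7.16 degrees, less where a joint would pass 70% of its speed; a pose out of reach is approached as far as the arm can. A call is refused whole if a number of a shift passes 0.0417 or a number of a turn 0.125, either way. A call with a gripper value outside its range is refused whole. "jaw" is the opening in per cent of the stroke, from 0 (shut) to 100 (fully open), set as the call begins (left out, the last holds). The fingers move at their own pace and stop on an object; "squeeze" is the grip in N (left out, the last holds). Time passes only in rows, so rows that do not move let the fingers close, or fill a call up. It gives the time, the measured TCP pose, the force and the opening at its end, in the units of the state.
- get_state(): the state, without advancing time (a new reading comes with each control period).
- capture(name): name is "scene" or "top"; returns a dict with "img" (384x512x3 uint8, blue, green, red), "K" (3x3 intrinsics, pixels), "k1" (the pictures are not rectified: a ray, as slopes to the right and down, at radius r is drawn at 1 + k1 r^2 times it, then the intrinsics apply), "world_from_camera" (4x4, takes a point from camera to world coordinates). Camera axes: x right, y down, z forward; pixel columns grow to the right and rows downward; lengths in m; the calibration is good to about 2 mm. A picture is of the moment at which its call begins. There is no depth.
- close_job(): hands the job in, once; it reports no verdict.
The state is a dict: "time_s": time; "joints": joint angles; "qd": joint speeds; "joint_torque": joint torques, N m; "tcp_pos": TCP position; "eef_rot": TCP orientation; "contact_force": force on the tool from outside, world axes, zero at the start; "moment": the same for the moment, N m; "gripper_width": finger opening in m.
Only numpy, scipy, OpenCV 4.12 (cv2) and the standard library are available. Lean on these libraries where they do the work, as an engineer would, in place of code of your own. Each camera call takes 0.05 s, during which the arm holds its last target.

## Working session

There is one attempt and no reset: what is moved stays moved. The work goes in short steps, Python scripts to look and compute and a tool call to move; the robot and the scene stay as the last step left them, time stands still between calls to the robot, and variables do not carry over. Pictures are saved under pics/ and viewed, and the job is handed in when it is done.

Besides the shell and the picture viewer there is one more tool, called after "Request:" by a JSON object that holds its "method" and its "body", one argument or row to a line. play_rows: Moves the arm, as the interface text tells. Its arguments: {"type":"object","properties":{"series":{"type":"array","items":{"type":"number"}},"jaw":{"type":"number"},"squeeze":{"type":"number"}},"required":["series"]}

```bash
mkdir -p pics; ls; cat > h.py <<'E'
import numpy as np, cv2, json
from plant import get_state, capture, close_job
def snap(n,fn):
    c=capture(n); cv2.imwrite(f'pics/{fn}.png',c['img'])
    np.savez(f'pics/{fn}.npz',img=c['img'],K=np.array(c['K']),k1=c['k1'],T=np.array(c['world_from_camera'])); return c
def load(fn): 
    d=np.load(f'pics/{fn}.npz'); return dict(img=d['img'],K=d['K'],k1=float(d['k1']),world_from_camera=d['T'])
def ray(c,u,v):
    K=np.array(c['K']);k1=float(c['k1']);T=np.array(c['world_from_camera'])
    p=cv2.undistortPoints(np.array([[[u,v]]],float),K,np.array([k1,0,0,0,0.]))[0,0]
    d=T[:3,:3]@np.array([p[0],p[1],1]); return T[:3,3],d/np.linalg.norm(d)
def onz(c,u,v,z):
    o,d=ray(c,u,v); return o+d*(z-o[2])/d[2]
def proj(c,P):
    K=np.array(c['K']);T=np.linalg.inv(np.array(c['world_from_camera']))
    P=np.atleast_2d(P).astype(float)
    r=cv2.projectPoints(P,cv2.Rodrigues(T[:3,:3])[0],T[:3,3],K,np.array([float(c['k1']),0,0,0,0.]))[0]
    return r[:,0]
def tri(r1,r2):
    A=[];b=[]
    M=np.zeros((3,3));v=np.zeros(3)
    for o,d in(r1,r2):
        Q=np.eye(3)-np.outer(d,d);M+=Q;v+=Q@o
    return np.linalg.solve(M,v)
E
python3 - <<'E'
from h import *
s=get_state();print(s)
for n in('scene','top'):
    c=snap(n,n+'0');print(n,c['K'],c['k1'],c['world_from_camera'])
E
```

```text
pics
{'time_s': 0.0, 'joints': array([-5.19607182e+01,  2.05926433e+01,  6.31366734e-01, -1.81816661e-02,
       -7.01351238e+01, -1.65079843e+01]), 'qd': array([ 0.07080792,  0.04464242, -0.00526521, -0.13026889,  0.05478104,
       -0.02413078]), 'joint_torque': array([-1.57075365e-04, -5.82728863e+01,  2.93060786e+01,  6.99712381e+00,
        7.12120032e-03, -1.60877821e-04]), 'tcp_pos': array([ 0.24751918, -0.62744145,  0.22559686]), 'eef_rot': array([  6.45540459,  89.90209566, 117.98050947]), 'contact_force': array([-0.29990621,  0.05994295, -0.25757844]), 'moment': array([1.84863249e-02, 5.35896995e-03, 6.80044275e-05]), 'gripper_width': 0.08735025414269076}
scene [[446.26122337   0.         260.549121  ]
 [  0.         446.26122337 196.01373855]
 [  0.           0.           1.        ]] 0.026304272297307387 [[-0.74660231 -0.32533685  0.58029383 -0.29985678]
 [-0.66504783  0.3424157  -0.66367378  0.97381042]
 [ 0.01721582 -0.88142352 -0.47201291  0.76746572]
 [ 0.          0.          0.          1.        ]]
top [[400.71318957   0.         256.02823333]
 [  0.         400.71318957 196.60470224]
 [  0.           0.           1.        ]] -0.05274229922398719 [[ 0.00662441 -0.98971678  0.14288739  0.31583448]
 [-0.9999271  -0.00511357  0.01093825  0.00500324]
 [-0.01009511 -0.14294943 -0.98967851  1.72875089]
 [ 0.          0.          0.          1.        ]]
```

View pics/scene0.png

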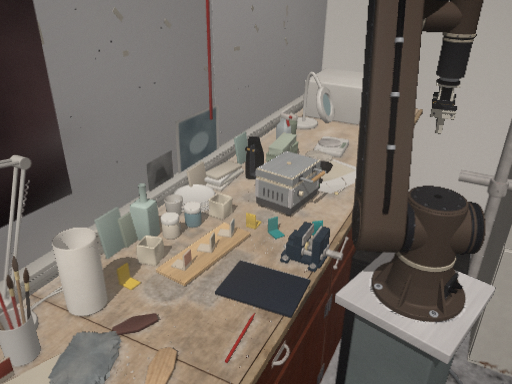

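View pics/top0.png

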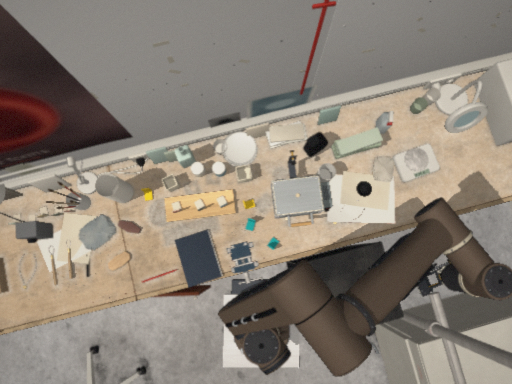

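```bash
python3 - <<'E'
from h import *
a=load('scene0')['img'];b=load('top0')['img']
cv2.imwrite('pics/s1.png',cv2.resize(a[130:290,140:360],None,fx=3.6,fy=3.6,interpolation=cv2.INTER_CUBIC))
cv2.imwrite('pics/t1.png',cv2.resize(b[140:265,150:350],None,fx=4,fy=4,interpolation=cv2.INTER_CUBIC))
E
```

```text
(no output)
```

View pics/s1.png

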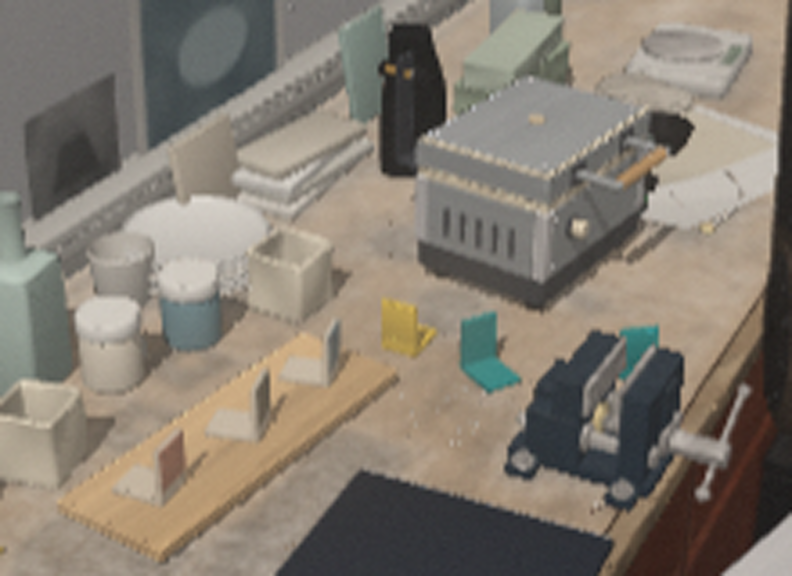

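View pics/t1.png

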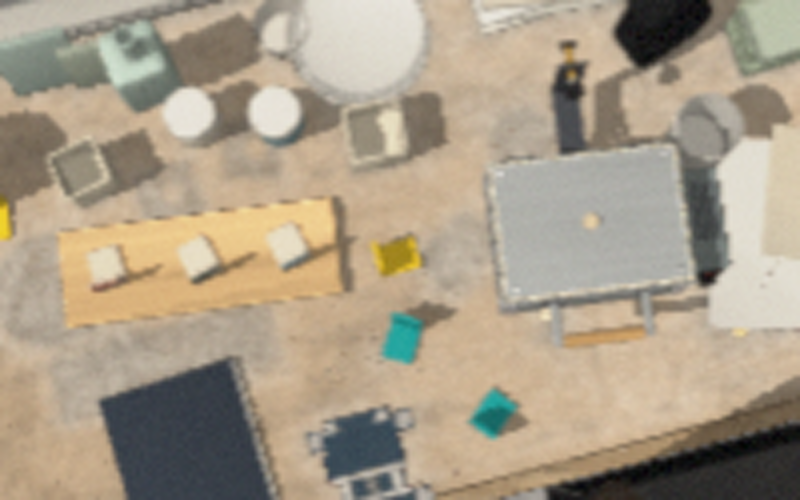

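```bash
python3 - <<'E'
from h import *
a=load('scene0')['img'];b=load('top0')['img']
i=cv2.resize(a[210:275,165:255],None,fx=8,fy=8,interpolation=cv2.INTER_NEAREST)
cv2.imwrite('pics/s2.png',i)
i=cv2.resize(b[188:220,165:240],None,fx=10,fy=10,interpolation=cv2.INTER_NEAREST)
cv2.imwrite('pics/t2.png',i)
E
```

```text
(no output)
```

View pics/s2.png

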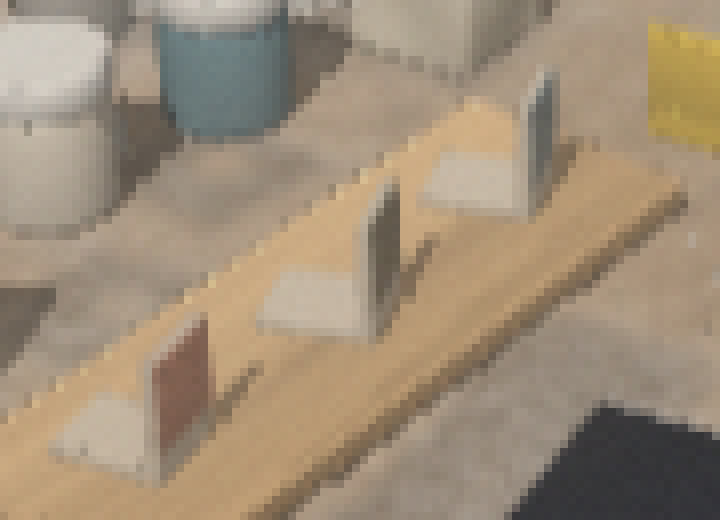

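View pics/t2.png

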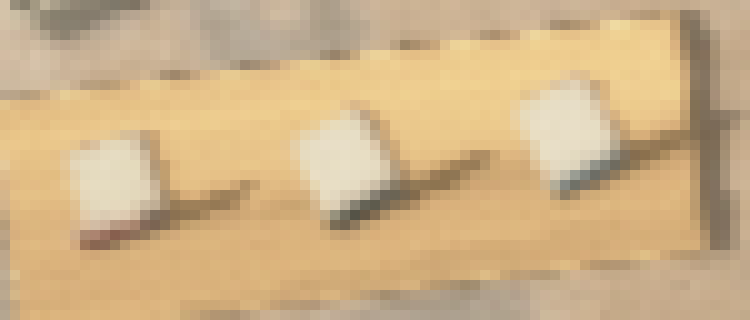

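```bash
python3 - <<'E'
from h import *
b=load('top0');a=load('scene0')
pts=[]
for u,v in [(489,171),(676,145),(693,277),(503,304)]:
    p=onz(b,150+u/4,140+v/4,.149);pts.append(p);print(p.round(4))
p=np.array(pts);print(p.mean(0),[np.linalg.norm(p[i]-p[(i+1)%4]).round(4) for i in range(4)])
y=p[0]-p[1]+p[3]-p[2];print('yaw of y axis dir',np.degrees(np.arctan2(y[1],y[0]))-90)
x=p[0]-p[3]+p[1]-p[2];print('yaw x',np.degrees(np.arctan2(x[1],x[0])))
# handle bar ends
for u,v in [(564,339),(648,330)]: print('bar',onz(b,150+u/4,140+v/4,.132+.005))
i=cv2.resize(b['img'][170:235,265:335],None,fx=10,fy=9,interpolation=cv2.INTER_NEAREST)
cv2.imwrite('pics/t3.png',i)
i=cv2.resize(a['img'][145:215,245:335],None,fx=8,fy=8,interpolation=cv2.INTER_NEAREST)
cv2.imwrite('pics/s3.png',i)
E
```

```text
[ 0.6003 -0.0421  0.149 ]
[ 0.6277 -0.2297  0.149 ]
[ 0.4946 -0.2444  0.149 ]
[ 0.4668 -0.056   0.149 ]
[ 0.54736703 -0.14305016  0.149     ] [np.float64(0.1896), np.float64(0.1339), np.float64(0.1904), np.float64(0.1342)]
yaw of y axis dir 8.365214747826855
yaw x 6.144191156221522
bar [ 0.43339995 -0.1170839   0.137     ]
bar [ 0.44277352 -0.20064151  0.137     ]
```

View pics/t3.png

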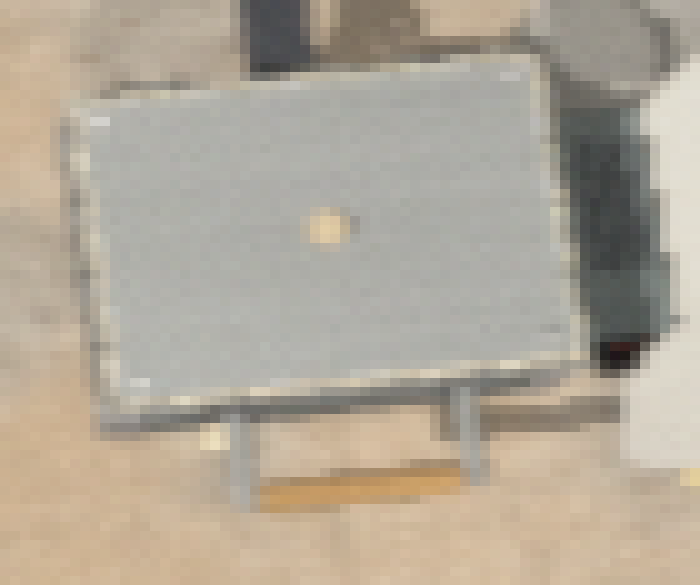

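View pics/s3.png

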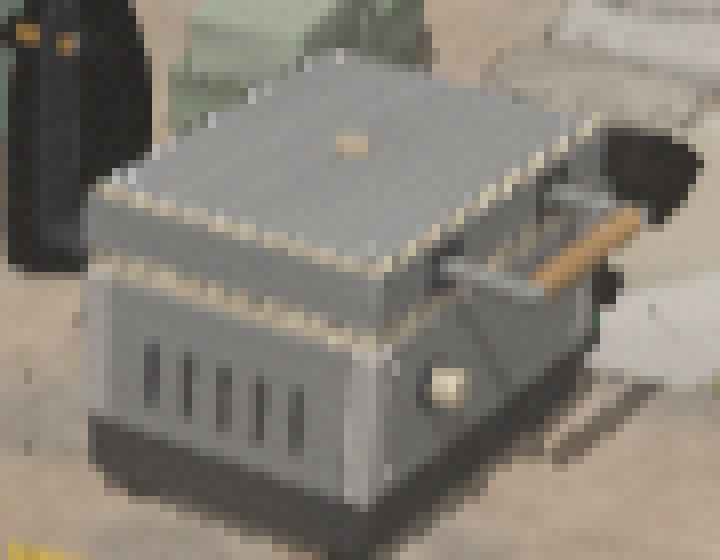

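```bash
python3 - <<'E'
from h import *
from scipy.optimize import least_squares
b=load('top0');a=load('scene0')
Z=.149
L={'BL':(.07,.095,Z),'BR':(.07,-.095,Z),'FR':(-.07,-.095,Z),'FL':(-.07,.095,Z),'h1':(-.114,.0415,.132),'h2':(-.114,-.0415,.132)}
obs=[(b,'BL',265+68/10,170+107/9),(b,'FL',265+106/10,170+408/9),(b,'BR',265+541/10,170+52/9),(b,'FR',265+585/10,170+358/9),
(a,'BL',245+97/8,145+187/8),(a,'FL',245+382/8,145+272/8),(a,'FR',245+600/8,145+118/8),(a,'BR',245+340/8,145+52/8),
(b,'h1',265+260/10,170+497/9),(b,'h2',265+467/10,170+478/9),(a,'h1',245+543/8,145+280/8),(a,'h2',245+637/8,145+222/8)]
def W(p,q):
    c,s=np.cos(p[2]),np.sin(p[2]);return np.array([p[0]+c*q[0]-s*q[1],p[1]+s*q[0]+c*q[1],q[2]])
for sel in (obs[:4],obs[4:8],obs[:8],obs):
    f=lambda p:np.concatenate([proj(c,W(p,L[k]))[0]-(u-.5,v-.5) for c,k,u,v in sel])
    r=least_squares(f,[.55,-.14,.12]);print(r.x[:2].round(4),np.degrees(r.x[2]).round(2),f(r.x).round(1))
p=r.x
for k,q in {'grip':(-.114,0,.132),'hinge':(.074,0,.115),'shelf':(0,0,.06)}.items(): print(k,W(p,q))
E
```

```text
[ 0.5509 -0.1408] 7.0 [-0.1 -0.7  0.4  0.4 -0.4 -0.1  0.1  0.4]
[ 0.5458 -0.1377] 7.04 [-0.4 -0.2  0.1  0.2  1.   0.3 -0.7 -0.7]
[ 0.5492 -0.1407] 7.03 [-0.1 -0.3  0.4  0.8 -0.4  0.3  0.1  0.8 -0.6 -0.7 -0.2 -0.4  0.7 -0.2
 -0.9 -1.2]
[ 0.5497 -0.1415] 7.22 [ 0.  -0.3  0.6  0.8 -0.3  0.1  0.3  0.6 -0.5 -0.8 -0.1 -0.5  0.7 -0.4
 -1.  -1.3 -0.2  0.6 -0.3  0.2 -0.3  0.9 -0.2 -0.6]
grip [ 0.43661279 -0.15581117  0.132     ]
hinge [ 0.62312068 -0.13217207  0.115     ]
shelf [ 0.549708   -0.14147682  0.06      ]
```

```bash
python3 - <<'E'
from h import *
b=load('top0');a=load('scene0')
i=cv2.resize(b['img'][190:212,212:236],None,fx=25,fy=25,interpolation=cv2.INTER_NEAREST)
cv2.imwrite('pics/t4.png',i)
i=cv2.resize(a['img'][214:242,214:240],None,fx=20,fy=20,interpolation=cv2.INTER_NEAREST)
cv2.imwrite('pics/s4.png',i)
# obstacles
print('wall foot',onz(b,310,118,0),onz(b,316,150,0), 'kettle top in scene', )
print(tri(ray(b,316,140),ray(a,252,138)))
s=get_state()
from scipy.spatial.transform import Rotation as R
r=R.from_euler('xyz',s['eef_rot'],degrees=True).as_matrix();print(r.round(4))
E
```

```text
wall foot [ 9.23574806e-01 -2.16075094e-01 -2.22044605e-16] [ 7.75650602e-01 -2.40512685e-01  2.22044605e-16] kettle top in scene
[ 0.78058694 -0.21511483  0.15693614]
[[-7.000e-04 -9.303e-01 -3.669e-01]
 [ 1.400e-03 -3.669e-01  9.303e-01]
 [-1.000e+00  1.000e-04  1.500e-03]]
```

View pics/t4.png

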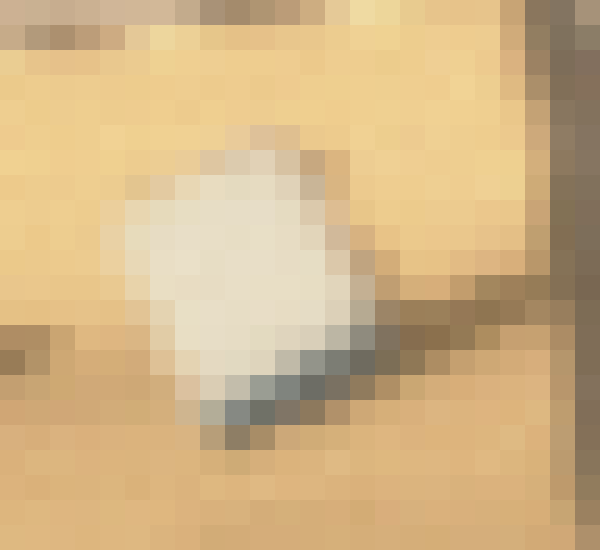

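View pics/s4.png

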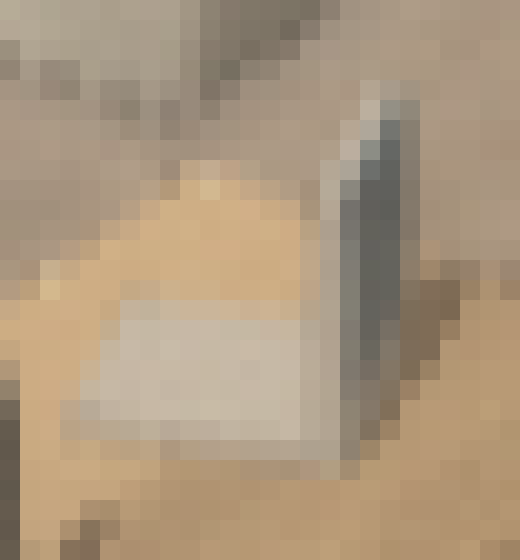

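```bash
python3 - <<'E'
from h import *
from scipy.optimize import least_squares
b=load('top0');a=load('scene0')
mm=1e-3
T=[(17,-23,5,115,205),(-17,-23,5,285,140),(17,22,0,212,440),(-17,22,0,390,355)]
S=[(17,22,0,345,475),(17,17,50,322,180),(-17,17,50,362,82),(-17,22,50,418,98),(17,-23,0,62,440),(-17,-23,5,118,300)]
obs=[(b,np.array(t[:3])*mm,212+t[3]/25-.5,190+t[4]/25-.5) for t in T]+[(a,np.array(t[:3])*mm,214+t[3]/20-.5,214+t[4]/20-.5) for t in S]
def W(p,q):
    c,s=np.cos(p[2]),np.sin(p[2]);return np.array([p[0]+c*q[0]-s*q[1],p[1]+s*q[0]+c*q[1],q[2]+.016])
for sel in (obs[:4],obs[4:],obs):
    f=lambda p:np.concatenate([proj(c,W(p,q))[0]-(u,v) for c,q,u,v in sel])
    r=least_squares(f,[.53,.12,1.9]);print(r.x[:2].round(4),np.degrees(r.x[2]).round(2),f(r.x).round(1), 'grasp',W(r.x,(0,.019,.035)).round(4))
E
```

```text
[0.5428 0.1724] 114.45 [-0.3 -0.   0.1 -0.6  0.   0.2  0.2  0.4] grasp [0.5255 0.1645 0.051 ]
[0.5395 0.1741] 120.43 [ 0.3  0.2 -0.4  0.7  0.4 -0.1 -0.8 -0.8  0.1  0.1  0.3 -0.1] grasp [0.5231 0.1645 0.051 ]
[0.5411 0.1728] 118.01 [-0.6  0.7 -0.4 -0.3  0.3  0.7  0.2  0.4 -0.1 -0.1 -0.8  0.4  0.5 -0.3
 -0.7 -0.9 -0.1 -0.4  0.6 -0.6] grasp [0.5244 0.1639 0.051 ]
```

Request:
{"method": "play_rows", "body": {
  "series": [0, 0, 0, -0.12, 0, 0, 0, -0.12, 0, 0, 0, -0.12, 0, 0, 0, -0.12, 0, 0, 0, -0.12],
  "jaw": 31
}}

```text
time_s: 0.52
tcp_pos: [0.2476, -0.6276, 0.226]
eef_rot: [-30.0, 89.9, 116.2]
contact_force: [-0.4, 0.3, 0.4]
gripper_width: 0.06
```

Request:
{"method": "play_rows", "body": {
  "series": [0, 0, 0, -0.12, 0, 0, 0, -0.12, 0, 0, 0, -0.12, 0, 0, 0, -0.12, 0, 0, 0, -0.12]
}}

```text
time_s: 0.93
tcp_pos: [0.2476, -0.6276, 0.226]
eef_rot: [-63.7, 89.9, 116.9]
contact_force: [-0.3, 0.2, 0.4]
gripper_width: 0.0291
```

Request:
{"method": "play_rows", "body": {
  "series": [0, 0, 0, -0.12, 0, 0, 0, 0, 0, 0, 0, 0, 0, 0, 0, 0, 0, 0, 0, 0]
}}

```text
time_s: 1.35
tcp_pos: [0.2477, -0.6278, 0.2264]
eef_rot: [-63.1, 90.0, 123.9]
contact_force: [-0.5, 0.1, -0.0]
gripper_width: 0.0272
```

```bash
cat >> h.py <<'E'
from scipy.spatial.transform import Rotation as Rot
def tool():
    s=get_state(); r=Rot.from_euler('xyz',s['eef_rot'],degrees=True).as_matrix()
    return s,r,np.degrees(np.arctan2(r[1,2],r[0,2]))
def go(target):
    s,r,phi=tool(); d=np.array(target)-s['tcp_pos']
    print('t',round(s['time_s'],2),'tcp',s['tcp_pos'].round(4),'jawang',round(phi,2),'w',round(s['gripper_width'],4),'F',s['contact_force'].round(1)); print('tool delta',(r.T@d).round(4))
E
python3 -c "
from h import *
go([.4366,-.156,.2]);print(get_state()['joints'])"
```

```text
t 1.35 tcp [ 0.2477 -0.6278  0.2264] jawang -173.0 w 0.0272 F [-0.5  0.1 -0. ]
tool delta [ 0.0265 -0.4453 -0.245 ]
[-5.19631524e+01  2.05548862e+01  6.74733135e-01 -1.24821483e-03
 -7.01360166e+01  5.89614642e+01]
```

Request:
{"method": "play_rows", "body": {
  "series": [0, -0.02, -0.011, 0, 0, -0.03, -0.0165, 0, 0, -0.03, -0.0165, 0, 0, -0.03, -0.0165, 0, 0, -0.03, -0.0165, 0]
}}

```text
time_s: 1.77
tcp_pos: [0.3068, -0.478, 0.2265]
eef_rot: [-150.0, 90.0, 37.0]
contact_force: [0.4, 0.3, 0.2]
gripper_width: 0.0273
```

Request:
{"method": "play_rows", "body": {
  "series": [0, -0.03, -0.0165, 0, 0, -0.03, -0.0165, 0, 0, -0.03, -0.0165, 0, 0, -0.03, -0.0165, 0, 0, -0.03, -0.0165, 0]
}}

```text
time_s: 2.18
tcp_pos: [0.3701, -0.3188, 0.2268]
eef_rot: [153.9, 90.0, -19.1]
contact_force: [0.5, 0.5, 0.0]
gripper_width: 0.0274
```

Request:
{"method": "play_rows", "body": {
  "series": [0, -0.03, -0.0165, 0, 0, -0.03, -0.0165, 0, 0, -0.03, -0.0165, 0, 0, -0.03, -0.0165, 0, 0, -0.02, -0.011, 0]
}}

```text
time_s: 2.6
tcp_pos: [0.4295, -0.1695, 0.227]
eef_rot: [-178.4, 89.9, 8.7]
contact_force: [0.8, 1.1, 0.2]
gripper_width: 0.0272
```

```bash
python3 -c "
from h import *
go([.4366,-.156,.2]);print(get_state()['joints'])"
```

```text
t 2.6 tcp [ 0.4295 -0.1695  0.227 ] jawang -172.9 w 0.0272 F [0.8 1.1 0.2]
tool delta [ 0.027  -0.0125 -0.0087]
[ 3.00480596e+00 -8.86646471e-02 -2.50053578e+01 -8.36870384e-03
 -6.50072297e+01  4.09803863e+00]
```

Request:
{"method": "play_rows", "body": {
  "series": [0.01, -0.0063, -0.0044, 0, 0.01, -0.0062, -0.0043, 0, 0.01, 0, 0, 0, 0.01, 0, 0, 0, 0, 0, 0, 0]
}}

```text
time_s: 3.02
tcp_pos: [0.4339, -0.1588, 0.1838]
eef_rot: [-11.5, 89.7, 175.6]
contact_force: [-0.9, 0.2, -2.0]
gripper_width: 0.0271
```

```bash
python3 -c "
from h import *
go([.4366,-.156,.113])
a=snap('scene','scene1');b=snap('top','top1')
cv2.imwrite('pics/c1.png',np.hstack([cv2.resize(a['img'][110:210,245:345],None,fx=4,fy=4,interpolation=2),cv2.resize(b['img'][160:260,250:350],None,fx=4,fy=4,interpolation=2)]))
"
```

```text
t 3.02 tcp [ 0.4339 -0.1588  0.1838] jawang -172.94 w 0.0271 F [-0.9  0.2 -2. ]
tool delta [ 0.0708 -0.0024 -0.0033]
```

View pics/c1.png

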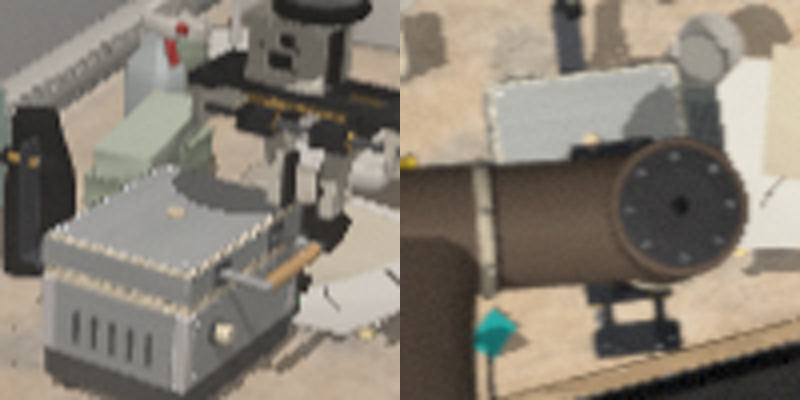

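```bash
python3 -c "
from h import *
go([.4366,-.156,.113])
a=load('scene1')
print((proj(a,[[.4339,-.1588,.1838],[.4366,-.156,.132]])-[245,110])*4+2)
"
```

```text
t 3.12 tcp [ 0.4351 -0.1592  0.1859] jawang -172.93 w 0.0273 F [-0.6 -0.7 -0.5]
tool delta [ 0.0729 -0.003  -0.002 ]
[[304.36550655 208.26656405]
 [294.63736853 265.83860116]]
```

Request:
{"method": "play_rows", "body": {
  "series": [0.008, -0.001, -0.0007, 0, 0.008, -0.001, -0.0007, 0, 0.008, -0.001, -0.0006, 0, 0.008, 0, 0, 0, 0.008, 0, 0, 0]
}}

```text
time_s: 3.53
tcp_pos: [0.4373, -0.155, 0.1456]
eef_rot: [-13.7, 90.0, 173.4]
contact_force: [0.5, 0.2, 0.1]
gripper_width: 0.0271
```

Request:
{"method": "play_rows", "body": {
  "series": [0.008, 0, 0, 0, 0.008, 0, 0, 0, 0.008, 0, 0, 0, 0.005, 0, 0, 0, 0.004, 0, 0, 0]
}}

```text
time_s: 3.95
tcp_pos: [0.4372, -0.155, 0.1127]
eef_rot: [-4.1, 90.0, -176.9]
contact_force: [-0.5, 0.5, 0.2]
gripper_width: 0.0271
```

```bash
python3 -c "
from h import *
go([.4366,-.156,.113])
a=snap('scene','scene2')
cv2.imwrite('pics/c2.png',cv2.resize(a['img'][110:210,245:345],None,fx=6,fy=6,interpolation=2))
"
```

```text
t 3.95 tcp [ 0.4372 -0.155   0.1127] jawang -172.84 w 0.0271 F [-0.5  0.5  0.2]
tool delta [-0.0003  0.0009  0.0007]
```

View pics/c2.png

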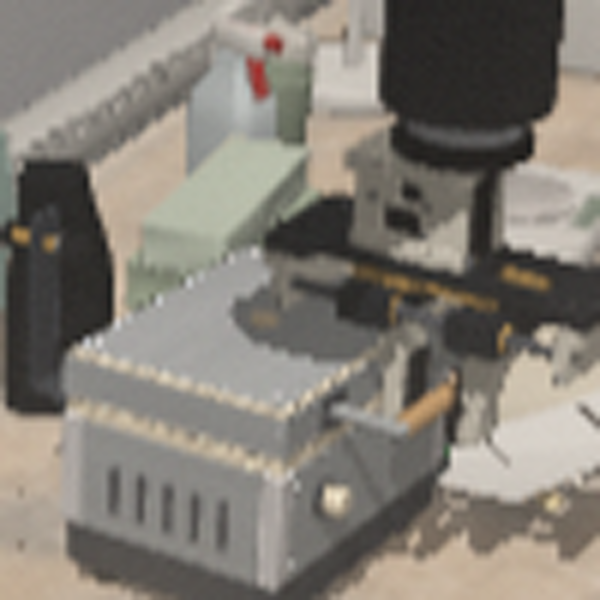

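Request:
{"method": "play_rows", "body": {
  "series": [0, 0, 0, 0, 0, 0, 0, 0, 0, 0, 0, 0, 0, 0, 0, 0, 0, 0, 0, 0],
  "jaw": 0,
  "squeeze": 20
}}

```text
time_s: 4.42
tcp_pos: [0.4382, -0.155, 0.114]
eef_rot: [172.7, 89.9, -0.1]
contact_force: [2.9, -0.5, -0.1]
gripper_width: 0.0135
```

```bash
python3 -c "
from h import *
go([.4366,-.156,.113])
print(get_state()['moment'])"
```

```text
t 4.42 tcp [ 0.4382 -0.155   0.114 ] jawang -172.83 w 0.0135 F [ 2.9 -0.5 -0.1]
tool delta [0.001  0.0008 0.0017]
[ 0.04420592 -0.69749659  0.01742394]
```

```bash
python3 -c "
import numpy as np
f=lambda t:np.array([-188*np.cos(t)+17*np.sin(t),188*np.sin(t)+17*np.cos(t)])
th=[0,.01,.03,.06,.1]+list(np.arange(.14,1.63,.04))
o=[]
for i in range(1,len(th)):
    d=f(th[i])-f(th[i-1]); o.append(f'{th[i]:.2f}: {-d[1]/1000:.4f},0,{-d[0]/1000:.4f},0')
print('\n'.join(o))
"
```

```text
0.01: -0.0019,0,-0.0002,0
0.03: -0.0038,0,-0.0004,0
0.06: -0.0056,0,-0.0008,0
0.10: -0.0074,0,-0.0013,0
0.14: -0.0074,0,-0.0016,0
0.18: -0.0073,0,-0.0019,0
0.22: -0.0072,0,-0.0022,0
0.26: -0.0071,0,-0.0024,0
0.30: -0.0070,0,-0.0027,0
0.34: -0.0069,0,-0.0030,0
0.38: -0.0068,0,-0.0033,0
0.42: -0.0067,0,-0.0036,0
0.46: -0.0065,0,-0.0038,0
0.50: -0.0064,0,-0.0041,0
0.54: -0.0062,0,-0.0043,0
0.58: -0.0060,0,-0.0046,0
0.62: -0.0058,0,-0.0048,0
0.66: -0.0056,0,-0.0050,0
0.70: -0.0054,0,-0.0053,0
0.74: -0.0052,0,-0.0055,0
0.78: -0.0050,0,-0.0057,0
0.82: -0.0048,0,-0.0059,0
0.86: -0.0045,0,-0.0061,0
0.90: -0.0043,0,-0.0062,0
0.94: -0.0040,0,-0.0064,0
0.98: -0.0038,0,-0.0065,0
1.02: -0.0035,0,-0.0067,0
1.06: -0.0032,0,-0.0068,0
1.10: -0.0029,0,-0.0070,0
1.14: -0.0027,0,-0.0071,0
1.18: -0.0024,0,-0.0072,0
1.22: -0.0021,0,-0.0073,0
1.26: -0.0018,0,-0.0073,0
1.30: -0.0015,0,-0.0074,0
1.34: -0.0012,0,-0.0075,0
1.38: -0.0009,0,-0.0075,0
1.42: -0.0006,0,-0.0075,0
1.46: -0.0003,0,-0.0075,0
1.50: -0.0000,0,-0.0076,0
1.54: 0.0003,0,-0.0075,0
1.58: 0.0006,0,-0.0075,0
1.62: 0.0009,0,-0.0075,0
```

Request:
{"method": "play_rows", "body": {
  "series": [-0.0019, 0, -0.0002, 0, -0.0038, 0, -0.0004, 0, -0.0056, 0, -0.0008, 0, -0.0074, 0, -0.0013, 0, -0.0074, 0, -0.0016, 0]
}}

```text
time_s: 4.83
tcp_pos: [0.4423, -0.1544, 0.1401]
eef_rot: [176.2, 89.9, 3.4]
contact_force: [6.3, -1.5, -6.7]
gripper_width: 0.0134
```

```bash
python3 -c "
from h import *
go([.4383,-.155,.132]);print(get_state()['moment'])"
```

```text
t 4.83 tcp [ 0.4423 -0.1544  0.1401] jawang -172.83 w 0.0134 F [ 6.3 -1.5 -6.7]
tool delta [0.0081 0.0001 0.0041]
[-0.3115153  -1.88969661 -0.06592906]
```

Request:
{"method": "play_rows", "body": {
  "series": [-0.0073, 0, -0.0026, 0, -0.0072, 0, -0.0029, 0, -0.0071, 0, -0.0027, 0, -0.007, 0, -0.0027, 0, -0.0069, 0, -0.003, 0]
}}

```text
time_s: 5.25
tcp_pos: [0.4543, -0.1529, 0.1753]
eef_rot: [-7.6, 89.8, 179.5]
contact_force: [-3.0, -2.0, -3.1]
gripper_width: 0.0133
```

```bash
cat >> h.py <<'E'
def lid(off=(0,0)):
    s,r,phi=tool(); H=np.array([.6235,-.132]);y=np.radians(7.15)
    e=np.array([np.cos(y),np.sin(y)]); n=np.array([-e[1],e[0]])
    p=s['tcp_pos'][:2]-H; X=p@e; Z=s['tcp_pos'][2]+.019-.115
    th=np.arctan2(17,-188)-np.arctan2(Z,X); F=s['contact_force']
    th=(th+np.pi)%(2*np.pi)-np.pi
    a=np.arctan2(Z,X); f=np.array([F[:2]@e,F[2]])
    print('t',round(s['time_s'],2),'X,Y,Z',X.round(4),(p@n).round(4),round(Z,4),'R',np.hypot(X,Z).round(4),'th',th.round(3),'Frad(out+)',(f@[np.cos(a),np.sin(a)]).round(1),'Ftan(resist-)',(f@[np.sin(a),-np.cos(a)]).round(1),'Fy',(F[:2]@n).round(1),'w',s['gripper_width'].round(4))
E
python3 -c "
from h import *
lid()"
```

```text
Traceback (most recent call last):
  File "h.py", line 39, in lid
    print('t',round(s['time_s'],2),'X,Y,Z',X.round(4),(p@n).round(4),round(Z,4),'R',np.hypot(X,Z).round(4),'th',th.round(3),'Frad(out+)',(f@[np.cos(a),np.sin(a)]).round(1),'Ftan(resist-)',(f@[np.sin(a),-np.cos(a)]).round(1),'Fy',(F[:2]@n).round(1),'w',s['gripper_width'].round(4))
                                                                                                                                                                                                                                                            ^^^^^^^^^^^^^^^^^^^^^^^^
AttributeError: 'float' object has no attribute 'round'
```

Request:
{"method": "play_rows", "body": {
  "series": [-0.0068, 0, -0.0032, 0, -0.0067, 0, -0.0035, 0, -0.0065, 0, -0.0038, 0, -0.0064, 0, -0.0041, 0, -0.0062, 0, -0.0043, 0]
}}

```text
time_s: 5.67
tcp_pos: [0.4734, -0.1505, 0.2083]
eef_rot: [-6.8, 89.9, -179.7]
contact_force: [-5.0, -0.6, -1.0]
gripper_width: 0.0132
```

```bash
sed -i "s/s\['gripper_width'\].round(4))/round(s['gripper_width'],4))/" h.py
python3 -c "
from h import *
lid()"
```

```text
t 5.67 X,Y,Z -0.1512 0.0004 0.1123 R 0.1883 th 0.548 Frad(out+) 3.4 Ftan(resist-) -3.8 Fy 0.0 w 0.0132
```

Good: radius and angle agree, with a tangential load of about 4 N.

Request:
{"method": "play_rows", "body": {
  "series": [-0.006, 0, -0.0044, 0, -0.0058, 0, -0.0046, 0, -0.0056, 0, -0.005, 0, -0.0054, 0, -0.0053, 0, -0.0052, 0, -0.0055, 0]
}}

```text
time_s: 6.08
tcp_pos: [0.4987, -0.1473, 0.2366]
eef_rot: [-8.8, 89.9, 178.3]
contact_force: [-6.3, 0.3, 1.0]
gripper_width: 0.0135
```

Request:
{"method": "play_rows", "body": {
  "series": [-0.005, 0, -0.0057, 0, -0.0048, 0, -0.0059, 0, -0.0045, 0, -0.0061, 0, -0.0043, 0, -0.0062, 0, -0.004, 0, -0.0064, 0]
}}

```text
time_s: 6.5
tcp_pos: [0.5294, -0.1434, 0.2594]
eef_rot: [-173.7, 90.0, 13.4]
contact_force: [-4.7, 1.4, 1.4]
gripper_width: 0.0132
```

```bash

python3 -c "
from h import *
lid()"
```

```text
t 6.5 X,Y,Z -0.0948 0.0004 0.1634 R 0.1889 th 0.955 Frad(out+) 3.4 Ftan(resist-) -3.2 Fy 2.0 w 0.0132
```

Request:
{"method": "play_rows", "body": {
  "series": [-0.0043, 0, -0.0063, 0, -0.0038, 0, -0.0066, 0, -0.0035, 0, -0.0067, 0, -0.0029, 0, -0.007, 0, -0.0027, 0, -0.0071, 0]
}}

```text
time_s: 6.92
tcp_pos: [0.5631, -0.139, 0.2754]
eef_rot: [-41.4, 90.0, 145.7]
contact_force: [0.0, -0.9, -6.7]
gripper_width: 0.0136
```

Request:
{"method": "play_rows", "body": {
  "series": [-0.0024, 0, -0.0072, 0, -0.0021, 0, -0.0073, 0, -0.0018, 0, -0.0073, 0, -0.0015, 0, -0.0074, 0, -0.0012, 0, -0.0075, 0]
}}

```text
time_s: 7.33
tcp_pos: [0.5993, -0.1344, 0.2842]
eef_rot: [-30.9, 89.9, 156.3]
contact_force: [-0.8, 2.1, -8.5]
gripper_width: 0.0132
```

```bash

python3 -c "
from h import *
lid();print(get_state()['joints'])"
```

```text
t 7.33 X,Y,Z -0.0243 0.0006 0.1882 R 0.1898 th 1.352 Frad(out+) -8.4 Ftan(resist-) -1.6 Fy 2.2 w 0.0132
[ 5.53554972e+00  1.31327381e+01 -2.16832754e+00 -2.83919810e-02
 -7.47478969e+01  1.63429214e+00]
```

Request:
{"method": "play_rows", "body": {
  "series": [-0.0004, 0, -0.0075, 0, -0.0002, 0, -0.0075, 0, -0.0003, 0, -0.0065, 0, 0, 0, -0.0055, 0, 0, 0, -0.005, 0]
}}

```text
time_s: 7.75
tcp_pos: [0.6313, -0.1304, 0.2857]
eef_rot: [-165.4, 90.0, 21.8]
contact_force: [-2.7, 5.4, -2.3]
gripper_width: 0.013
```

```bash

python3 -c "
from h import *
lid()
a=snap('scene','scene3')
cv2.imwrite('pics/c3.png',cv2.resize(a['img'][90:220,215:345],None,fx=6,fy=6,interpolation=2)[:600])
import numpy as np
f=lambda t:np.array([-188*np.cos(t)+17*np.sin(t),188*np.sin(t)+17*np.cos(t)])
for t in np.arange(1.5,2.0,.02):
  d=f(t+.02)-f(t);print(round(t+.02,2),(-d[::-1]).round(2),end='; ')
"
```

```text
t 7.75 X,Y,Z 0.0079 0.0006 0.1897 R 0.1899 th 1.522 Frad(out+) -2.4 Ftan(resist-) -2.0 Fy 5.7 w 0.013
1.52 [ 0.11 -3.77]; 1.54 [ 0.19 -3.77]; 1.56 [ 0.26 -3.77]; 1.58 [ 0.34 -3.76]; 1.6 [ 0.41 -3.75]; 1.62 [ 0.49 -3.74]; 1.64 [ 0.56 -3.73]; 1.66 [ 0.64 -3.72]; 1.68 [ 0.71 -3.71]; 1.7 [ 0.78 -3.69]; 1.72 [ 0.86 -3.68]; 1.74 [ 0.93 -3.66]; 1.76 [ 1.   -3.64]; 1.78 [ 1.08 -3.62]; 1.8 [ 1.15 -3.6 ]; 1.82 [ 1.22 -3.57]; 1.84 [ 1.29 -3.55]; 1.86 [ 1.36 -3.52]; 1.88 [ 1.43 -3.49]; 1.9 [ 1.5  -3.46]; 1.92 [ 1.57 -3.43]; 1.94 [ 1.64 -3.4 ]; 1.96 [ 1.71 -3.37]; 1.98 [ 1.77 -3.33]; 2.0 [ 1.84 -3.3 ];
```

View pics/c3.png

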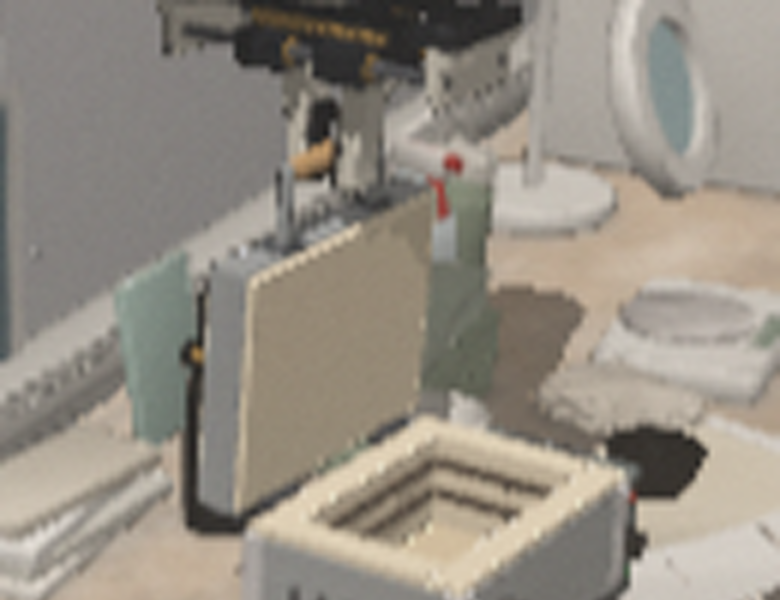

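Request:
{"method": "play_rows", "body": {
  "series": [0.0002, -0.0005, -0.0037, 0, 0.0003, 0, -0.0037, 0, 0.0004, 0, -0.0037, 0, 0.0004, 0, -0.003, 0, 0.0003, 0, -0.002, 0]
}}

```text
time_s: 8.22
tcp_pos: [0.6472, -0.1284, 0.2844]
eef_rot: [158.2, 89.9, -14.7]
contact_force: [-1.9, 2.7, 2.5]
gripper_width: 0.0134
```

```bash

python3 -c "
from h import *
lid()"
```

```text
t 8.22 X,Y,Z 0.024 0.0007 0.1884 R 0.1899 th 1.607 Frad(out+) 2.3 Ftan(resist-) -1.8 Fy 2.9 w 0.0134
```

Request:
{"method": "play_rows", "body": {
  "series": [0.0002, -0.0002, -0.0012, 0, 0, 0, -0.0012, 0, 0, 0, -0.0012, 0, 0.0002, 0, -0.0012, 0, 0.0002, 0, -0.0012, 0]
}}

```text
time_s: 8.63
tcp_pos: [0.6526, -0.1276, 0.2836]
eef_rot: [142.2, 90.0, -30.7]
contact_force: [-2.0, 0.5, 2.2]
gripper_width: 0.0133
```

```bash

python3 -c "
from h import *
lid()
a=snap('top','top4')
cv2.imwrite('pics/c4.png',cv2.resize(a['img'][110:230,240:360],None,fx=5,fy=5,interpolation=2))
lid()"
```

```text
t 8.63 X,Y,Z 0.0294 0.0007 0.1876 R 0.1899 th 1.636 Frad(out+) 1.9 Ftan(resist-) -2.3 Fy 0.8 w 0.0133
t 8.68 X,Y,Z 0.0296 0.0007 0.1876 R 0.1899 th 1.637 Frad(out+) 1.2 Ftan(resist-) -1.1 Fy 0.5 w 0.0132
```

View pics/c4.png

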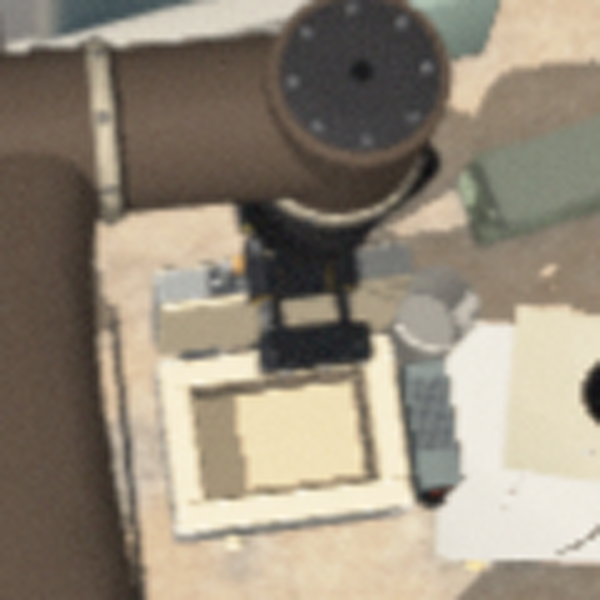

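Request:
{"method": "play_rows", "body": {
  "series": [0.0002, 0, -0.0012, 0, 0.0002, 0, -0.0012, 0, 0.0002, 0, -0.0012, 0, 0.0002, 0, -0.0012, 0, 0.0002, 0, -0.0012, 0]
}}

```text
time_s: 9.1
tcp_pos: [0.6587, -0.1268, 0.2826]
eef_rot: [145.7, 90.0, -27.1]
contact_force: [0.0, -0.6, 4.0]
gripper_width: 0.0134
```

```bash
python3 -c "
from h import *
lid()"
```

```text
t 9.1 X,Y,Z 0.0355 0.0008 0.1866 R 0.1899 th 1.669 Frad(out+) 3.9 Ftan(resist-) -0.8 Fy -0.6 w 0.0134
```

Request:
{"method": "play_rows", "body": {
  "series": [0.0002, 0, -0.0012, 0, 0.0003, 0, -0.0012, 0, 0.0002, 0, -0.0012, 0, 0.0003, 0, -0.0012, 0, 0.0002, 0, -0.0012, 0]
}}

```text
time_s: 9.52
tcp_pos: [0.6646, -0.126, 0.2814]
eef_rot: [149.7, 90.0, -23.1]
contact_force: [-0.0, -1.2, 4.5]
gripper_width: 0.0134
```

```bash
python3 -c "
from h import *
lid()"
```

```text
t 9.52 X,Y,Z 0.0416 0.0009 0.1854 R 0.19 th 1.701 Frad(out+) 4.3 Ftan(resist-) -1.1 Fy -1.2 w 0.0134
```

Request:
{"method": "play_rows", "body": {
  "series": [0.0001, 0, -0.0012, 0, 0.0002, 0, -0.0012, 0, 0.0002, 0, -0.0012, 0, 0.0002, 0, -0.0012, 0, 0.0002, 0, -0.0012, 0]
}}

```text
time_s: 9.93
tcp_pos: [0.6703, -0.1252, 0.28]
eef_rot: [31.7, 90.0, -141.2]
contact_force: [-0.4, -2.5, 2.7]
gripper_width: 0.0135
```

```bash
python3 -c "
from h import *
lid()"
```

```text
t 9.93 X,Y,Z 0.0473 0.0009 0.184 R 0.19 th 1.732 Frad(out+) 2.5 Ftan(resist-) -1.4 Fy -2.5 w 0.0135
```

Request:
{"method": "play_rows", "body": {
  "series": [0.0002, 0, -0.0012, 0, 0.0003, 0, -0.0012, 0, 0.0002, 0, -0.0012, 0, 0.0003, 0, -0.0012, 0, 0.0002, 0, -0.0012, 0]
}}

```text
time_s: 10.35
tcp_pos: [0.676, -0.1244, 0.2785]
eef_rot: [-2.7, 90.0, -175.6]
contact_force: [-0.1, -3.3, 1.5]
gripper_width: 0.0133
```

```bash
python3 -c "
from h import *
lid()"
```

```text
t 10.35 X,Y,Z 0.0531 0.001 0.1825 R 0.1901 th 1.764 Frad(out+) 1.3 Ftan(resist-) -0.9 Fy -3.2 w 0.0133
```

Request:
{"method": "play_rows", "body": {
  "series": [0.0003, 0.0004, -0.0012, 0, 0.0004, 0, -0.0012, 0, 0.0003, 0, -0.0012, 0, 0.0004, 0, -0.0012, 0, 0.0003, 0, -0.0012, 0]
}}

```text
time_s: 10.77
tcp_pos: [0.682, -0.1238, 0.2767]
eef_rot: [-26.4, 89.9, 160.8]
contact_force: [-1.0, -0.9, -0.3]
gripper_width: 0.0135
```

```bash
python3 -c "
from h import *
lid()"
```

```text
t 10.77 X,Y,Z 0.0591 0.0009 0.1807 R 0.1901 th 1.797 Frad(out+) -0.7 Ftan(resist-) -1.0 Fy -0.7 w 0.0135
```

Request:
{"method": "play_rows", "body": {
  "series": [0.0004, 0, -0.0012, 0, 0.0004, 0, -0.0012, 0, 0.0004, 0, -0.0012, 0, 0.0004, 0, -0.0012, 0, 0.0004, 0, -0.0012, 0]
}}

```text
time_s: 11.18
tcp_pos: [0.6879, -0.123, 0.2747]
eef_rot: [-25.1, 89.9, 162.0]
contact_force: [-2.2, -1.0, -2.3]
gripper_width: 0.0129
```

```bash
python3 -c "
from h import *
lid()
a=snap('scene','scene5')
cv2.imwrite('pics/c5.png',cv2.resize(a['img'][90:220,215:345],None,fx=6,fy=6,interpolation=2)[:600])
"
```

```text
t 11.18 X,Y,Z 0.065 0.0009 0.1787 R 0.1902 th 1.83 Frad(out+) -2.9 Ftan(resist-) -1.4 Fy -0.7 w 0.0129
```

View pics/c5.png

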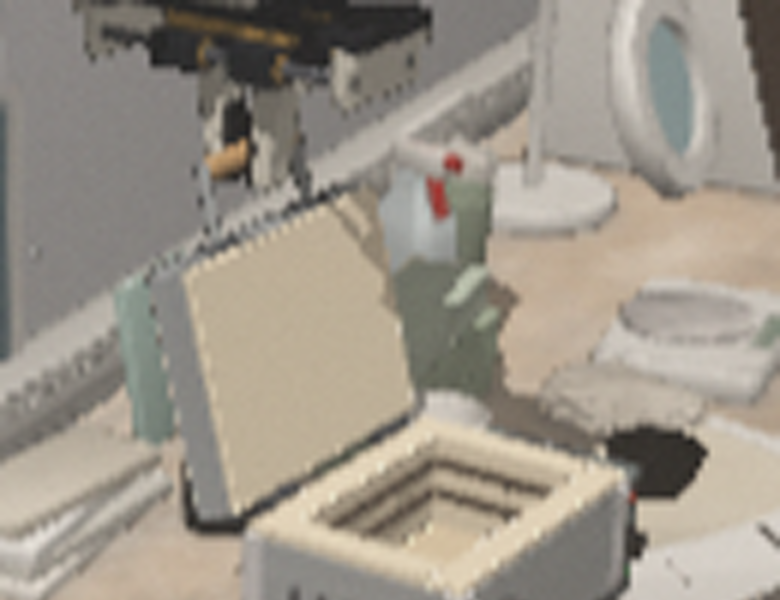

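Request:
{"method": "play_rows", "body": {
  "series": [0.0006, 0, -0.0011, 0, 0.0005, 0, -0.0011, 0, 0.0005, 0, -0.0011, 0, 0.0005, 0, -0.0011, 0, 0.0005, 0, -0.0011, 0]
}}

```text
time_s: 11.65
tcp_pos: [0.6937, -0.1223, 0.2726]
eef_rot: [-95.3, 90.0, 91.9]
contact_force: [-2.0, 0.6, -1.2]
gripper_width: 0.013
```

```bash
python3 -c "
from h import *
lid()"
```

```text
t 11.65 X,Y,Z 0.0709 0.0009 0.1766 R 0.1903 th 1.862 Frad(out+) -1.8 Ftan(resist-) -1.3 Fy 0.8 w 0.013
```

Request:
{"method": "play_rows", "body": {
  "series": [0.0005, 0, -0.001, 0, 0.0005, 0, -0.001, 0, 0.0005, 0, -0.001, 0, 0.0005, 0, -0.001, 0, 0.0004, 0, -0.001, 0]
}}

```text
time_s: 12.07
tcp_pos: [0.6981, -0.1218, 0.2707]
eef_rot: [-7.3, 90.0, 179.8]
contact_force: [-6.5, 2.2, 2.7]
gripper_width: 0.0137
```

```bash
python3 -c "
from h import *
lid()"
```

```text
t 12.07 X,Y,Z 0.0753 0.0008 0.1747 R 0.1902 th 1.887 Frad(out+) 0.1 Ftan(resist-) -6.7 Fy 3.0 w 0.0137
```

```bash
python3 -c "
from h import *
a=snap('top','top6');lid()
a=snap('scene','scene6');lid()
cv2.imwrite('pics/c6.png',cv2.resize(a['img'][90:220,215:345],None,fx=6,fy=6,interpolation=2)[:600])
a=capture('top');lid()
a=capture('top');lid()
"
```

```text
t 12.12 X,Y,Z 0.0754 0.0008 0.1747 R 0.1902 th 1.888 Frad(out+) 0.4 Ftan(resist-) -5.0 Fy 2.9 w 0.0133
t 12.17 X,Y,Z 0.0753 0.0008 0.1747 R 0.1902 th 1.888 Frad(out+) -1.0 Ftan(resist-) -5.9 Fy 2.8 w 0.0132
t 12.22 X,Y,Z 0.0754 0.0008 0.1747 R 0.1903 th 1.888 Frad(out+) -1.2 Ftan(resist-) -5.8 Fy 2.5 w 0.0132
t 12.27 X,Y,Z 0.0754 0.0008 0.1747 R 0.1902 th 1.888 Frad(out+) -0.1 Ftan(resist-) -5.5 Fy 2.1 w 0.0134
```

View pics/c6.png

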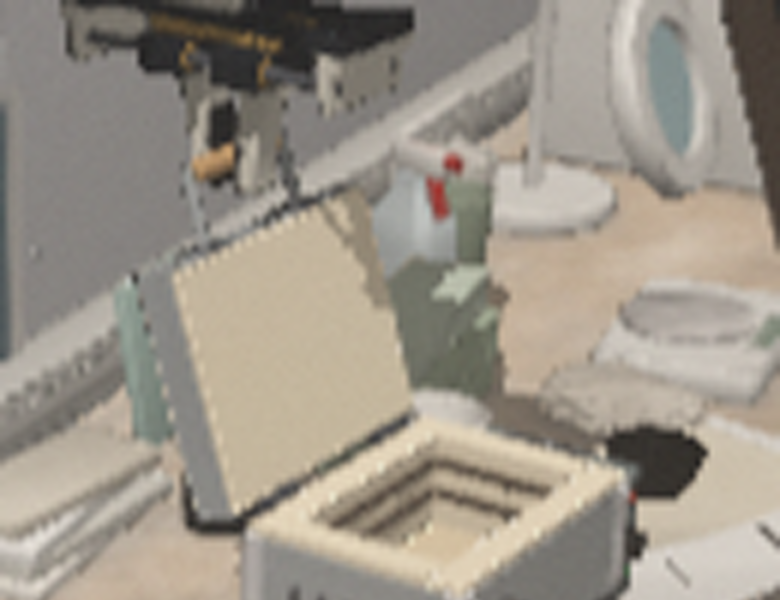

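Request:
{"method": "play_rows", "body": {
  "series": [-0.0003, 0, 0.0006, 0, -0.0004, 0, 0.0007, 0, -0.0003, 0, 0.0006, 0, 0, 0, 0, 0, 0, 0, 0, 0]
}}

```text
time_s: 12.68
tcp_pos: [0.6969, -0.122, 0.2712]
eef_rot: [-161.7, 90.0, 25.5]
contact_force: [-0.9, 2.8, -1.1]
gripper_width: 0.0133
```

```bash
python3 -c "
from h import *
lid()
a=capture('top');lid()
a=capture('top');lid()
"
```

```text
t 12.68 X,Y,Z 0.0741 0.0008 0.1752 R 0.1902 th 1.881 Frad(out+) -1.2 Ftan(resist-) -0.1 Fy 2.9 w 0.0133
t 12.73 X,Y,Z 0.0741 0.0008 0.1752 R 0.1903 th 1.881 Frad(out+) -1.0 Ftan(resist-) 0.1 Fy 2.0 w 0.0131
t 12.78 X,Y,Z 0.0741 0.0008 0.1752 R 0.1903 th 1.881 Frad(out+) -0.9 Ftan(resist-) 1.0 Fy 2.2 w 0.0132
```

Request:
{"method": "play_rows", "body": {
  "series": [0, 0, 0, 0, 0, 0, 0, 0, 0, 0, 0, 0, 0, 0, 0, 0, 0, 0, 0, 0],
  "jaw": 33
}}

```text
time_s: 13.2
tcp_pos: [0.6968, -0.1224, 0.2715]
eef_rot: [142.3, 90.0, -30.5]
contact_force: [0.5, 0.4, 0.3]
gripper_width: 0.0287
```

```bash
python3 -c "
from h import *
lid();print(get_state()['joints'])
a=snap('scene','scene7')
cv2.imwrite('pics/c7.png',cv2.resize(a['img'][90:220,215:345],None,fx=6,fy=6,interpolation=2)[:600])
"
```

```text
t 13.2 X,Y,Z 0.0739 0.0004 0.1755 R 0.1904 th 1.879 Frad(out+) 0.5 Ftan(resist-) 0.4 Fy 0.3 w 0.0287
[ 5.77429168e+00  2.24062056e+01  9.25286722e+00  1.83487731e-02
 -7.68223327e+01  1.37276062e+00]
```

View pics/c7.png

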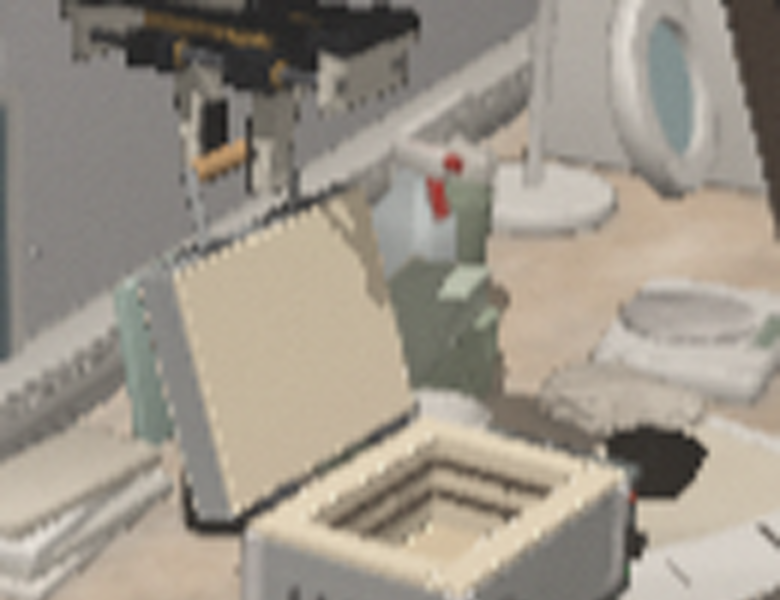

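Request:
{"method": "play_rows", "body": {
  "series": [-0.006, 0, 0, 0, -0.012, 0, 0, 0, -0.016, 0, 0, 0, -0.016, 0, 0, 0, -0.015, 0, 0, 0]
}}

```text
time_s: 13.67
tcp_pos: [0.6969, -0.1224, 0.3387]
eef_rot: [159.4, 89.9, -13.5]
contact_force: [-0.4, 0.2, -0.2]
gripper_width: 0.0286
```

```bash
python3 -c "
from h import *
lid();go([.6,.0,.336])
b=load('top0')
print(onz(b,222,150,0))
"
```

```text
t 13.67 X,Y,Z 0.074 0.0004 0.2427 R 0.2537 th 1.777 Frad(out+) -0.3 Ftan(resist-) -0.3 Fy 0.2 w 0.0286
t 13.67 tcp [ 0.6969 -0.1224  0.3387] jawang -172.84 w 0.0286 F [-0.4  0.2 -0.2]
tool delta [ 0.0025 -0.1335  0.0808]
[0.77383291 0.17667298 0.        ]
```

Request:
{"method": "play_rows", "body": {
  "series": [0, -0.02, 0.009, 0, 0, -0.03, 0.0135, 0, 0, -0.035, 0.0155, 0, 0, -0.035, 0.0155, 0, 0, -0.035, 0.0155, 0],
  "jaw": 60
}}

```text
time_s: 14.08
tcp_pos: [0.6081, 0.0239, 0.3377]
eef_rot: [178.1, 89.9, 5.2]
contact_force: [1.1, 1.3, 0.2]
gripper_width: 0.0516
```

Request:
{"method": "play_rows", "body": {
  "series": [0, -0.035, 0.0155, 0, 0, -0.035, 0.0155, 0, 0, -0.035, 0.0155, 0, 0, -0.03, 0.0135, 0, 0, -0.015, 0.0065, 0]
}}

```text
time_s: 14.5
tcp_pos: [0.5227, 0.1661, 0.3382]
eef_rot: [-146.7, 89.8, 40.6]
contact_force: [0.6, -0.5, -0.9]
gripper_width: 0.0525
```

Request:
{"method": "play_rows", "body": {
  "series": [0.012, 0, 0, 0.122, 0.012, 0, 0, 0.122, 0.012, 0, 0, 0.122, 0.012, 0, 0, 0.122, 0.012, 0, 0, 0.122]
}}

```text
time_s: 14.92
tcp_pos: [0.5245, 0.1639, 0.2773]
eef_rot: [-125.5, 89.9, 26.4]
contact_force: [-0.3, 0.6, 0.7]
gripper_width: 0.0527
```

Request:
{"method": "play_rows", "body": {
  "series": [0.012, 0, 0, 0.122, 0.012, 0, 0, 0.122, 0.012, 0, 0, 0.122, 0.012, 0, 0, 0.122, 0.012, 0, 0, 0.122]
}}

```text
time_s: 15.33
tcp_pos: [0.5248, 0.1638, 0.2172]
eef_rot: [-91.5, 89.9, 25.4]
contact_force: [0.4, -0.2, -1.2]
gripper_width: 0.0524
```

```bash
python3 -c "
from h import *
go([.5245,.164,.13])
a=snap('scene','scene8');b=snap('top','top8')
cv2.imwrite('pics/c8.png',np.hstack([cv2.resize(a['img'][90:220,215:345],None,fx=4,fy=4,interpolation=2),cv2.resize(a['img'][200:265,190:255],None,fx=8,fy=8,interpolation=2)])[:,:800])
"
```

```text
t 15.33 tcp [0.5248 0.1638 0.2172] jawang 116.93 w 0.0524 F [ 0.4 -0.2 -1.2]
tool delta [0.0872 0.0003 0.0003]
```

View pics/scene8.png

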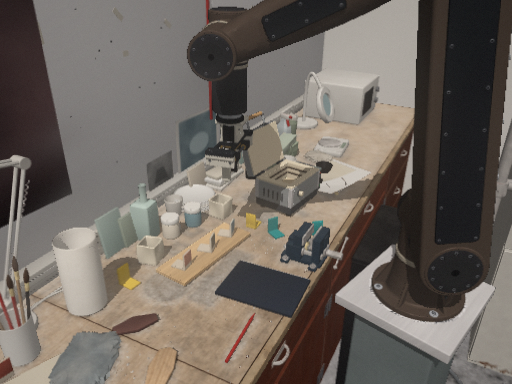

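Request:
{"method": "play_rows", "body": {
  "series": [0.02, 0, 0, 0, 0.03, 0, 0, 0, 0.03, 0, 0, 0, 0.025, 0, 0, 0, 0.015, 0, 0, 0]
}}

```text
time_s: 15.85
tcp_pos: [0.5239, 0.1634, 0.0952]
eef_rot: [95.4, 89.9, -147.0]
contact_force: [-0.1, -0.7, -0.1]
gripper_width: 0.0529
```

```bash
python3 -c "
from h import *
go([.5245,.164,.032])
a=snap('scene','scene9');
cv2.imwrite('pics/c9.png',cv2.resize(a['img'][180:260,180:260],None,fx=7,fy=7,interpolation=2))
"
```

```text
t 15.85 tcp [0.5239 0.1634 0.0952] jawang 117.55 w 0.0529 F [-0.1 -0.7 -0.1]
tool delta [ 0.0632 -0.0008  0.0003]
```

View pics/c9.png

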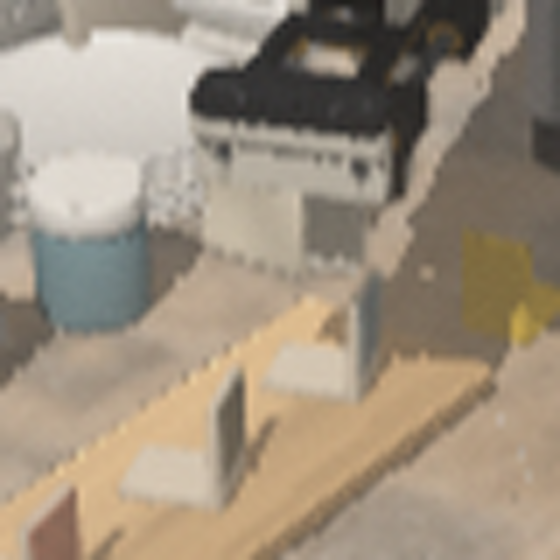

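```bash
python3 -c "
from h import *
s,r,phi=tool();a=load('scene9')
q=lambda P:(proj(a,P)-[180,180])*7+3.5
t=s['tcp_pos']
for dz in (-.026,.026,-.047,.047): print('jaw',dz,q([t+r[:,2]*dz, t+r[:,2]*dz+r[:,1]*.0095, t+r[:,2]*dz-r[:,1]*.0095,t+r[:,2]*dz-r[:,0]*.04]).round(0).tolist())
"
```

```text
jaw -0.026 [[383.0, 201.0], [404.0, 204.0], [362.0, 198.0], [381.0, 120.0]]
jaw 0.026 [[346.0, 260.0], [368.0, 264.0], [324.0, 257.0], [344.0, 177.0]]
jaw -0.047 [[397.0, 178.0], [417.0, 181.0], [376.0, 176.0], [396.0, 98.0]]
jaw 0.047 [[330.0, 285.0], [352.0, 289.0], [309.0, 282.0], [328.0, 202.0]]
```

Request:
{"method": "play_rows", "body": {
  "series": [0.012, -0.0008, 0, 0, 0.015, 0, 0, 0, 0.015, 0, 0, 0, 0.012, 0, 0, 0, 0.009, 0, 0, 0]
}}

```text
time_s: 16.32
tcp_pos: [0.5259, 0.1646, 0.0341]
eef_rot: [-92.6, 89.9, 24.9]
contact_force: [-0.6, 1.0, 0.4]
gripper_width: 0.0526
```

```bash
python3 -c "
from h import *
go([.5245,.164,.032])
a=snap('scene','scene10');
cv2.imwrite('pics/c10.png',cv2.resize(a['img'][180:260,180:260],None,fx=7,fy=7,interpolation=2))
"
```

```text
t 16.32 tcp [0.5259 0.1646 0.0341] jawang 117.48 w 0.0526 F [-0.6  1.   0.4]
tool delta [0.0021 0.0016 0.0001]
```

View pics/c10.png

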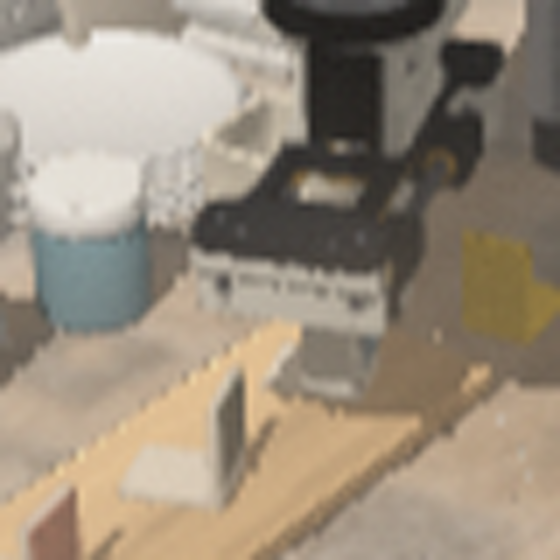

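Request:
{"method": "play_rows", "body": {
  "series": [0.001, 0.001, 0, 0, 0, 0, 0, 0, 0, 0, 0, 0, 0, 0, 0, 0, 0, 0, 0, 0],
  "jaw": 0,
  "squeeze": 10
}}

```text
time_s: 16.78
tcp_pos: [0.5246, 0.1639, 0.0333]
eef_rot: [-87.6, 89.9, 29.7]
contact_force: [-1.0, 0.0, 5.7]
gripper_width: 0.0342
```

Request:
{"method": "play_rows", "body": {
  "series": [0, 0, 0, 0, 0, 0, 0, 0, 0, 0, 0, 0, 0, 0, 0, 0, 0, 0, 0, 0]
}}

```text
time_s: 17.2
tcp_pos: [0.5246, 0.1639, 0.0333]
eef_rot: [-89.3, 89.9, 28.0]
contact_force: [-0.9, -0.4, 6.2]
gripper_width: 0.0336
```

```bash
python3 -c "
from h import *
go([.5245,.164,.032])"
```

```text
t 17.2 tcp [0.5246 0.1639 0.0333] jawang 117.29 w 0.0336 F [-0.9 -0.4  6.2]
tool delta [0.0013 0.0001 0.0002]
```

Request:
{"method": "play_rows", "body": {
  "series": [-0.005, 0, 0, 0, -0.015, 0, 0, 0, -0.03, 0, 0, 0, -0.03, 0, 0, 0, -0.03, 0, 0, 0]
}}

```text
time_s: 17.62
tcp_pos: [0.5236, 0.1632, 0.1436]
eef_rot: [96.0, 89.9, -146.7]
contact_force: [0.7, 0.6, -0.4]
gripper_width: 0.0342
```

Request:
{"method": "play_rows", "body": {
  "series": [-0.025, 0, 0, 0.07, -0.015, 0, 0, 0.07, -0.005, 0, 0, 0.07, 0, 0, 0, 0.07, 0, 0, 0, 0.072]
}}

```text
time_s: 18.03
tcp_pos: [0.5241, 0.1636, 0.1884]
eef_rot: [-52.8, 89.9, 44.1]
contact_force: [-0.6, 0.4, -0.0]
gripper_width: 0.0342
```

```bash
python3 -c "
from h import *
go([.5316,-.1434,.19])
a=snap('scene','scene11');
cv2.imwrite('pics/c11.png',cv2.resize(a['img'][150:260,170:280],None,fx=5,fy=5,interpolation=2))"
```

```text
t 18.03 tcp [0.5241 0.1636 0.1884] jawang 96.9 w 0.0342 F [-0.6  0.4 -0. ]
tool delta [-0.002   0.0294 -0.3056]
```

View pics/c11.png

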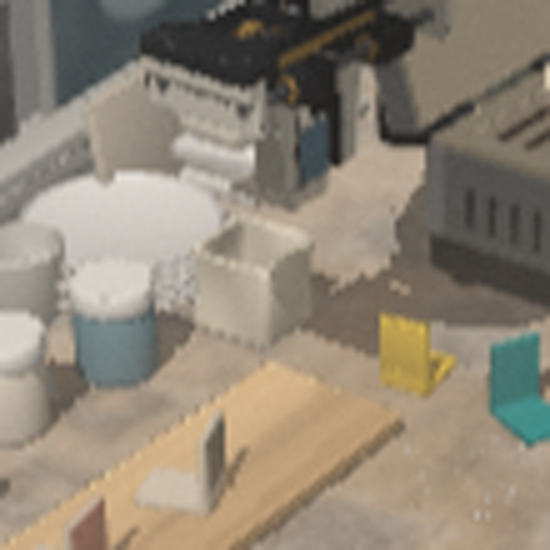

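Request:
{"method": "play_rows", "body": {
  "series": [0, 0.0015, -0.015, 0, 0, 0.003, -0.03, 0, 0, 0.0035, -0.035, 0, 0, 0.0035, -0.035, 0, 0, 0.0035, -0.035, 0]
}}

```text
time_s: 18.5
tcp_pos: [0.527, 0.0109, 0.1873]
eef_rot: [107.0, 90.0, -155.7]
contact_force: [-0.5, 0.7, -0.7]
gripper_width: 0.0339
```

Request:
{"method": "play_rows", "body": {
  "series": [0, 0.0035, -0.035, 0, 0, 0.0035, -0.035, 0, 0, 0.0035, -0.035, 0, 0, 0.0025, -0.03, 0, 0, 0.0015, -0.0155, 0]
}}

```text
time_s: 18.92
tcp_pos: [0.531, -0.1417, 0.1872]
eef_rot: [111.4, 90.0, -151.5]
contact_force: [0.3, -0.3, -0.7]
gripper_width: 0.0338
```

Request:
{"method": "play_rows", "body": {
  "series": [0, 0, 0, 0, 0, 0, 0, 0, 0, 0, 0, 0, 0, 0, 0, 0, 0, 0, 0, 0]
}}

```text
time_s: 19.33
tcp_pos: [0.5319, -0.1376, 0.1874]
eef_rot: [-63.4, 90.0, 33.8]
contact_force: [-0.2, -0.2, -0.7]
gripper_width: 0.0342
```

```bash
python3 -c "
from h import *
go([.5316,-.1434,.078])
a=snap('scene','scene12');b=snap('top','top12')
cv2.imwrite('pics/c12.png',np.hstack([cv2.resize(a['img'][100:220,215:335],None,fx=4,fy=4,interpolation=2),cv2.resize(b['img'][130:250,230:310],None,fx=4,fy=4,interpolation=2)]))
s,r,phi=tool()
print(s['joints'])"
```

```text
t 19.33 tcp [ 0.5319 -0.1376  0.1874] jawang 97.19 w 0.0342 F [-0.2 -0.2 -0.7]
tool delta [ 0.1094  0.001  -0.0057]
[ 5.92209253e+00  1.04859858e+01 -1.85451492e+01 -3.12246635e-04
 -6.09629878e+01 -8.87395822e+01]
```

View pics/c12.png

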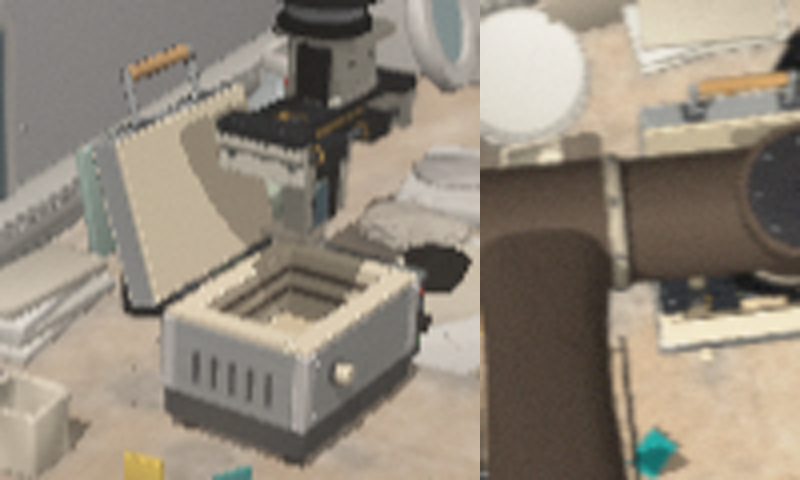

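```bash
python3 -c "
from h import *
a=load('scene6')['img'];b=load('top6')['img']
cv2.imwrite('pics/k1.png',cv2.resize(b[175:222,268:328],None,fx=12,fy=12,interpolation=0))
cv2.imwrite('pics/k2.png',cv2.resize(a[155:195,250:325],None,fx=10,fy=10,interpolation=0))
"
```

```text
(no output)
```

View pics/k1.png

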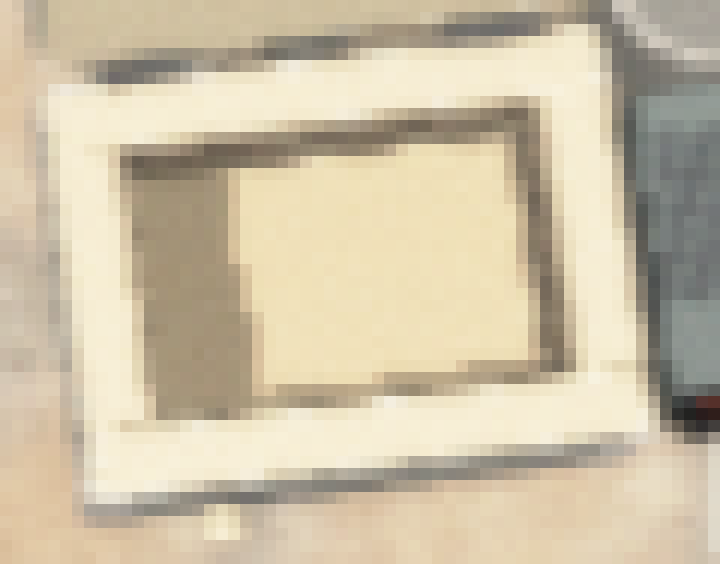

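View pics/k2.png

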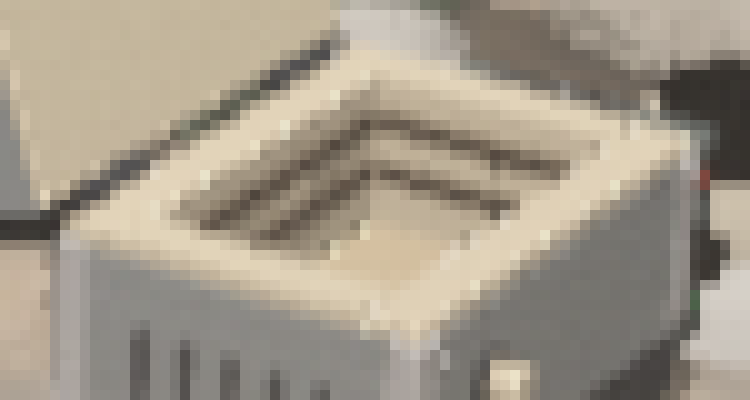

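```bash
python3 - <<'E'
from h import *
from scipy.optimize import least_squares
b=load('top6');a=load('scene6')
m=1e-3
T=[(48,73,118,150),(48,-73,545,97),(-48,-73,582,370),(-48,73,150,420),(70,95,45,92),(-70,95,90,503),(-70,-95,657,438),(70,-95,608,25)]
S=[(48,-73,370,92),(48,73,172,212),(-48,-73,610,148),(-70,95,415,335),(70,95,65,228),(-70,-95,690,135)]
ob=[(b,(x*m,y*m,.115),268+u/12-.5,175+v/12-.5) for x,y,u,v in T]+[(a,(x*m,y*m,.115),250+u/10-.5,155+v/10-.5) for x,y,u,v in S]
def W(p,q):
    c,s=np.cos(p[2]),np.sin(p[2]);return np.array([p[0]+c*q[0]-s*q[1],p[1]+s*q[0]+c*q[1],q[2]])
for sel in(ob[:8],ob[8:],ob):
    f=lambda p:np.concatenate([proj(c,W(p,q))[0]-(u,v) for c,q,u,v in sel])
    r=least_squares(f,[.55,-.14,.12]);print(r.x[:2].round(4),np.degrees(r.x[2]).round(2),f(r.x).round(1),W(r.x,(-.019,0,0)))
E
```

```text
[ 0.5511 -0.1423] 6.79 [ 0.1 -0.3 -0.1  0.1 -0.   0.5  0.2  0.4  0.2 -0.1  0.5 -0.5 -0.2 -0.4
 -0.7  0.3] [ 0.5322788  -0.14456123  0.        ]
[ 0.5467 -0.1364] 7.99 [ 0.5 -1.4 -1.8  0.9  0.1 -0.5  0.9  0.3 -0.2 -0.1  0.5  0.2] [ 0.52792722 -0.13908115  0.        ]
[ 0.5504 -0.1414] 7.21 [-0.2  0.  -0.4  0.2 -0.2  0.6  0.1  0.7 -0.2  0.2  0.4 -0.2 -0.3 -0.4
 -1.1  0.3  0.9 -2.  -1.8 -0.1  0.2 -1.1  0.4 -0.6 -0.1 -1.1  0.7 -0.3] [ 0.53155356 -0.14375278  0.        ]
```

Request:
{"method": "play_rows", "body": {
  "series": [0, 0.0002, -0.003, 0, 0.01, 0, -0.003, 0, 0.015, 0, 0, 0, 0.018, 0, 0, 0, 0.015, 0, 0, 0]
}}

```text
time_s: 19.85
tcp_pos: [0.532, -0.1444, 0.1276]
eef_rot: [51.9, 90.0, 149.0]
contact_force: [-0.2, -0.3, -0.1]
gripper_width: 0.0341
```

```bash
python3 -c "
from h import *
go([.5318,-.1436,.0773])"
```

```text
t 19.85 tcp [ 0.532  -0.1444  0.1276] jawang 97.09 w 0.0341 F [-0.2 -0.3 -0.1]
tool delta [0.0503 0.     0.0008]
```

Request:
{"method": "play_rows", "body": {
  "series": [0.011, 0, 0, 0, 0.01, 0, 0, 0, 0.009, 0, 0, 0, 0.007, 0, 0, 0, 0.004, 0, 0, 0]
}}

```text
time_s: 20.27
tcp_pos: [0.5322, -0.1444, 0.0873]
eef_rot: [83.8, 90.0, -179.1]
contact_force: [-0.2, 0.1, 0.1]
gripper_width: 0.0337
```

```bash
python3 -c "
from h import *
go([.5318,-.1436,.0773])
a=snap('scene','scene13');
cv2.imwrite('pics/c13.png',cv2.resize(a['img'][110:220,235:345],None,fx=5,fy=5,interpolation=2))"
```

```text
t 20.27 tcp [ 0.5322 -0.1444  0.0873] jawang 97.09 w 0.0337 F [-0.2  0.1  0.1]
tool delta [0.01   0.0003 0.0008]
```

View pics/c13.png

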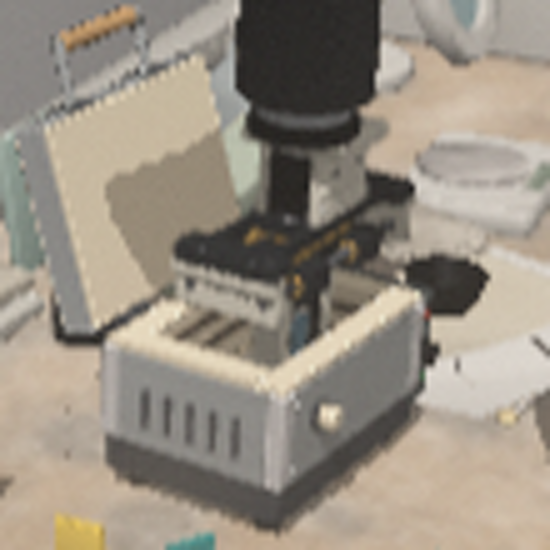

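Request:
{"method": "play_rows", "body": {
  "series": [0.002, 0, 0, 0, 0.002, 0, 0, 0, 0.0015, 0, 0, 0, 0.0012, 0, 0, 0, 0.0008, 0, 0, 0]
}}

```text
time_s: 20.73
tcp_pos: [0.5325, -0.1443, 0.0809]
eef_rot: [-89.2, 90.0, 7.9]
contact_force: [-0.3, -0.6, -0.6]
gripper_width: 0.0338
```

Request:
{"method": "play_rows", "body": {
  "series": [0.0005, 0, 0, 0, 0.0003, 0, 0, 0, 0.0003, 0, 0, 0, 0.0003, 0, 0, 0, 0, 0, 0, 0]
}}

```text
time_s: 21.15
tcp_pos: [0.5324, -0.1444, 0.0794]
eef_rot: [-87.8, 90.0, 9.3]
contact_force: [0.0, -0.3, -0.3]
gripper_width: 0.034
```

```bash
python3 -c "
from h import *
go([.5318,-.1436,.0773])"
```

```text
t 21.15 tcp [ 0.5324 -0.1444  0.0794] jawang 97.09 w 0.034 F [ 0.  -0.3 -0.3]
tool delta [0.0021 0.0005 0.0008]
```

Request:
{"method": "play_rows", "body": {
  "series": [0.0004, 0, 0, 0, 0.0003, 0, 0, 0, 0.0003, 0, 0, 0, 0.0002, 0, 0, 0, 0, 0, 0, 0]
}}

```text
time_s: 21.57
tcp_pos: [0.5323, -0.1443, 0.0781]
eef_rot: [80.5, 90.0, 177.6]
contact_force: [0.0, -0.8, 0.4]
gripper_width: 0.034
```

```bash
python3 -c "
from h import *
go([.5318,-.1436,.0773])"
```

```text
t 21.57 tcp [ 0.5323 -0.1443  0.0781] jawang 97.09 w 0.034 F [ 0.  -0.8  0.4]
tool delta [0.0008 0.0005 0.0008]
```

Request:
{"method": "play_rows", "body": {
  "series": [0.0003, 0, 0, 0, 0.0003, 0, 0, 0, 0.0002, 0, 0, 0, 0, 0, 0, 0, 0, 0, 0, 0]
}}

```text
time_s: 21.98
tcp_pos: [0.5324, -0.1444, 0.0774]
eef_rot: [119.5, 90.0, -143.4]
contact_force: [-0.5, 0.6, 0.1]
gripper_width: 0.0337
```

```bash
python3 -c "
from h import *
go([.5318,-.1436,.0773])"
```

```text
t 21.98 tcp [ 0.5324 -0.1444  0.0774] jawang 97.09 w 0.0337 F [-0.5  0.6  0.1]
tool delta [0.0001 0.0005 0.0008]
```

Request:
{"method": "play_rows", "body": {
  "series": [0.0003, 0, 0, 0, 0.0003, 0, 0, 0, 0.0002, 0, 0, 0, 0, 0, 0, 0, 0, 0, 0, 0]
}}

```text
time_s: 22.4
tcp_pos: [0.5324, -0.1444, 0.0773]
eef_rot: [-120.8, 90.0, -23.7]
contact_force: [-4.0, 1.4, 7.7]
gripper_width: 0.0339
```

Request:
{"method": "play_rows", "body": {
  "series": [0.0003, 0, 0, 0, 0.0003, 0, 0, 0, 0.0002, 0, 0, 0, 0, 0, 0, 0, 0, 0, 0, 0]
}}

```text
time_s: 22.82
tcp_pos: [0.5324, -0.1444, 0.0772]
eef_rot: [-121.8, 90.0, -24.7]
contact_force: [-5.9, 2.9, 14.2]
gripper_width: 0.034
```

```bash
python3 -c "
from h import *
go([.5318,-.1436,.0773])"
```

```text
t 22.82 tcp [ 0.5324 -0.1444  0.0772] jawang 97.12 w 0.034 F [-5.9  2.9 14.2]
tool delta [-0.0001  0.0005  0.0009]
```

Request:
{"method": "play_rows", "body": {
  "series": [-0.0005, 0, 0, 0, -0.0005, 0, 0, 0, -0.0003, 0, 0, 0, 0, 0, 0, 0, 0, 0, 0, 0]
}}

```text
time_s: 23.23
tcp_pos: [0.5325, -0.1444, 0.0772]
eef_rot: [-142.1, 90.0, -45.0]
contact_force: [-1.8, 1.2, 4.4]
gripper_width: 0.0341
```

```bash
python3 -c "
from h import *
go([.5318,-.1436,.0773])"
```

```text
t 23.23 tcp [ 0.5325 -0.1444  0.0772] jawang 97.1 w 0.0341 F [-1.8  1.2  4.4]
tool delta [-0.0001  0.0006  0.0008]
```

Request:
{"method": "play_rows", "body": {
  "series": [-0.0003, 0, 0, 0, 0, 0, 0, 0, 0, 0, 0, 0, 0, 0, 0, 0, 0, 0, 0, 0]
}}

```text
time_s: 23.65
tcp_pos: [0.5324, -0.1443, 0.0773]
eef_rot: [-25.8, 90.0, 71.3]
contact_force: [-0.1, -0.0, -0.4]
gripper_width: 0.0339
```

Request:
{"method": "play_rows", "body": {
  "series": [0, 0, 0, 0, 0, 0, 0, 0, 0, 0, 0, 0, 0, 0, 0, 0, 0, 0, 0, 0],
  "jaw": 56
}}

```text
time_s: 24.07
tcp_pos: [0.5323, -0.1443, 0.0773]
eef_rot: [91.0, 90.0, -171.9]
contact_force: [0.3, -0.6, 1.0]
gripper_width: 0.0486
```

```bash
python3 -c "
from h import *
go([.5318,-.1436,.0773])"
```

```text
t 24.07 tcp [ 0.5323 -0.1443  0.0773] jawang 97.1 w 0.0486 F [ 0.3 -0.6  1. ]
tool delta [0.     0.0004 0.0008]
```

Retreat straight up, then aside for a clear view.

Request:
{"method": "play_rows", "body": {
  "series": [-0.008, 0, 0, 0, -0.02, 0, 0, 0, -0.03, 0, 0, 0, -0.035, 0, 0, 0, -0.035, 0, 0, 0]
}}

```text
time_s: 24.48
tcp_pos: [0.5318, -0.1444, 0.2072]
eef_rot: [95.0, 89.9, -167.9]
contact_force: [1.4, 0.3, -0.2]
gripper_width: 0.0489
```

Request:
{"method": "play_rows", "body": {
  "series": [-0.015, 0, 0.015, 0, 0, 0.02, 0.035, 0, 0, 0.02, 0.035, 0, 0, 0.02, 0.035, 0, 0, 0.02, 0.035, 0]
}}

```text
time_s: 24.9
tcp_pos: [0.4326, 0.0003, 0.2209]
eef_rot: [-71.5, 90.0, 25.6]
contact_force: [-0.0, 1.5, 0.3]
gripper_width: 0.049
```

Request:
{"method": "play_rows", "body": {
  "series": [0, 0, 0.035, 0, 0, 0, 0.035, 0, 0, 0, 0.035, 0, 0, 0, 0.035, 0, 0, 0, 0.02, 0]
}}

```text
time_s: 25.32
tcp_pos: [0.4136, 0.1611, 0.2214]
eef_rot: [-51.7, 89.9, 45.4]
contact_force: [0.9, 0.0, 0.4]
gripper_width: 0.0491
```

```bash
python3 -c "
from h import *
go([.5318,-.1436,.0773])
a=snap('scene','scene14');b=snap('top','top14')
cv2.imwrite('pics/c14.png',cv2.resize(a['img'][100:220,215:335],None,fx=5,fy=5,interpolation=2))
cv2.imwrite('pics/d14.png',b['img'])"
```

```text
t 25.32 tcp [0.4136 0.1611 0.2214] jawang 97.18 w 0.0491 F [0.9 0.  0.4]
tool delta [ 0.1438 -0.0789 -0.3173]
```

View pics/c14.png

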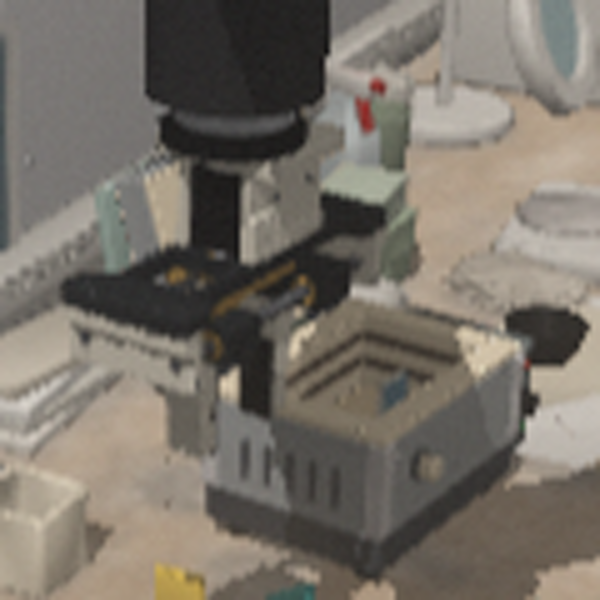

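View pics/d14.png

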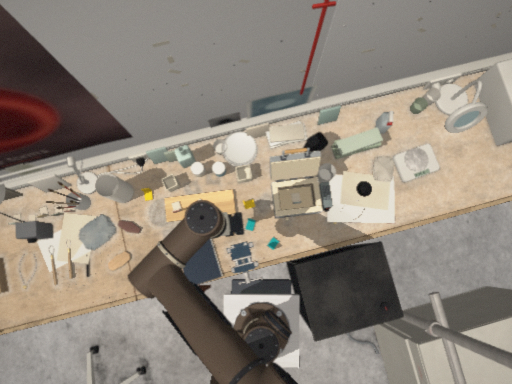

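Request:
{"method": "play_rows", "body": {
  "series": [-0.035, 0, 0.03, 0, -0.035, 0, 0.03, 0, -0.035, 0, 0.03, 0, -0.035, 0, 0.03, 0, -0.035, 0, 0.03, 0]
}}

```text
time_s: 25.83
tcp_pos: [0.3969, 0.2929, 0.381]
eef_rot: [-43.8, 89.9, 53.2]
contact_force: [0.5, 1.0, -0.2]
gripper_width: 0.0491
```

```bash
python3 -c "
from h import *
go([.5318,-.1436,.0773])
a=snap('scene','scene15');b=snap('top','top15')
cv2.imwrite('pics/c15.png',cv2.resize(a['img'][100:220,215:335],None,fx=5,fy=5,interpolation=2))
cv2.imwrite('pics/d15.png',cv2.resize(b['img'][140:225,265:335],None,fx=7,fy=7,interpolation=0))"
```

```text
t 25.83 tcp [0.3969 0.2929 0.381 ] jawang 97.07 w 0.0491 F [ 0.5  1.  -0.2]
tool delta [ 0.3034 -0.0799 -0.45  ]
```

View pics/c15.png

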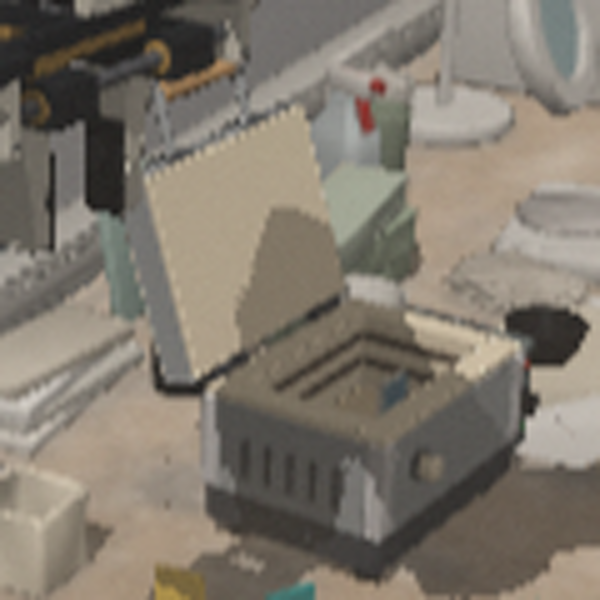

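View pics/d15.png

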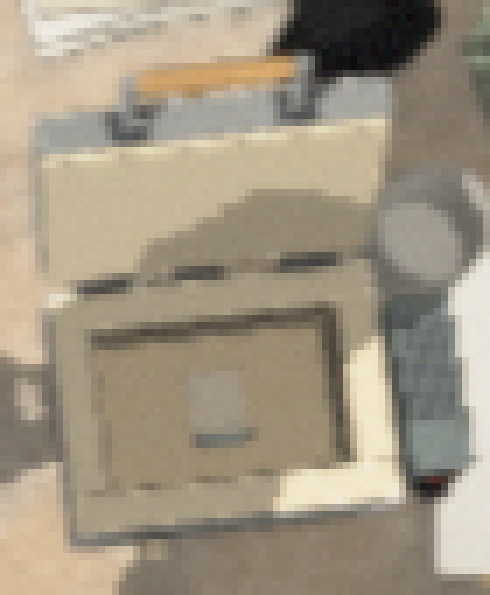

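```bash
python3 - <<'E'
from h import *
b=load('top15');a=load('scene15')
P=[onz(b,265+u/7-.5,140+v/7-.5,z) for u,v,z in [(188,376,.065),(242,368,.065),(254,436,.06),(195,447,.06)]]
P=np.array(P);c=P.mean(0);y=np.radians(7.15);d=c[:2]-[.5505,-.1412]
print(P.round(3).tolist(),c.round(4),'kiln frame off',(d@[np.cos(y),np.sin(y)]).round(4),(d@[-np.sin(y),np.cos(y)]).round(4))
t=tri(ray(b,265+217/7-.5,140+77/7-.5),ray(a,215+201/5-.5,100+78/5-.5));print('handle mid',t)
e=np.array([np.cos(y),np.sin(y)]);X=(t[:2]-[.6235,-.132])@e;Z=t[2]-.115
print(X,Z,np.hypot(X,Z),np.arctan2(17,-188)-np.arctan2(Z,X))
# expected pixels at th 1.85..1.88
for th in (1.80,1.84,1.88,1.92):
    x=-.188*np.cos(th)+.017*np.sin(th);z=.188*np.sin(th)+.017*np.cos(th)
    W=np.array([.6235+x*e[0],-.132+x*e[1],.115+z]);print(th,((proj(b,W)-[265,140]+.5)*7).round(1),((proj(a,W)-[215,100]+.5)*5).round(1))
E
python3 -c "
from h import *
a=load('scene6');b=load('scene15');c=load('scene12')
cv2.imwrite('pics/cmp.png',np.hstack([cv2.resize(x['img'][100:190,235:290],None,fx=4.5,fy=6,interpolation=2) for x in (a,c,b)]))"
```

```text
[[0.571, -0.125, 0.065], [0.576, -0.157, 0.065], [0.536, -0.165, 0.06], [0.529, -0.129, 0.06]] [ 0.553  -0.144   0.0625] kiln frame off 0.0022 -0.0031
handle mid [ 0.69569548 -0.12441607  0.28857255]
0.07257802068860301 0.17357255183012094 0.18813558896682814 1.8766638346733948
1.8 [[219.9 100.7]] [[214.2  74. ]]
1.84 [[217.6  88.8]] [[205.6  75.5]]
1.88 [[215.4  77.3]] [[197.2  77.5]]
1.92 [[213.2  66.2]] [[189.  80.]]
```

View pics/cmp.png

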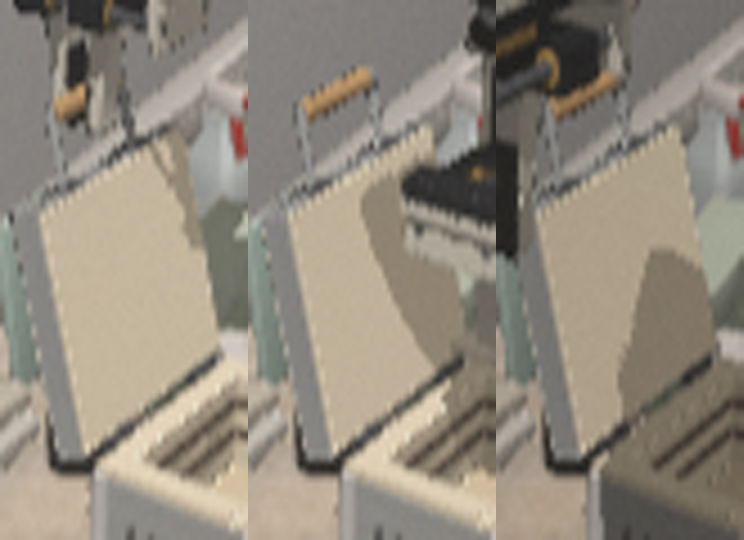

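```bash
python3 -c "
from h import *
print(get_state()['qd'].round(1));print(close_job())"
```

```text
[-1.8 -0.1 -7.1 -1.8  3.3  2.3]
the job is handed in; nothing more can be done
None
```

The kiln lid is resting on the buffer and the blue tile stands upright in the middle of the shelf. I handed the job in at about 26 s, with the gripper clear of everything.

**Lid:**
- I lifted the lid by its handle along the hinge arc, in small steps near the stop. The push on the handle rose from about 1.2 N to 5.6 N settled (one reading of 6.7 N) at about 1.89 rad. By the stated 4:1 ratio, that is roughly 17–22 N on the buffer.
- I then eased the lid back slightly, to about 1.88 rad, until the handle force was near zero, and let go. I estimate about 9 N is left on the buffer; that figure is worked out, not measured.
- The final pictures put the lid at about 1.877 rad, so it had not moved since.

**Tile:**
- I picked the tile nearest the kiln and confirmed its blue face while it was in the gripper.
- While setting it down, two steps sent together pressed it onto the shelf with about 14 N before I eased off. The force was back near zero when I opened the fingers, but that was firmer than I intended.
- The top view shows it upright, about 2 mm and 3 mm off the shelf centre, with an uncertainty of a few millimetres.

**Not fully confirmed:** the two cameras disagreed on the kiln's position by up to about 6 mm, so I placed the tile using their combined fit, which agreed with where the handle was found. I never saw the buffer contact itself, only felt it. I did not measure whether the bystander objects moved; the arm's path stayed clear of them. At hand-in the last joint-speed reading was a few degrees per second, so the arm was still settling in free air.

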